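# Tighten a compression nut one flat past finger-tight

### The arm

A 6-joint arm with a two-finger parallel gripper is mounted at the origin on the work surface; the furniture and walls round the work are solid. World frame = base frame: x ahead of the robot, y to its left, z up, the work surface at z = 0. Lengths are in m, angles in rad, forces in N, time in s.
With the tool pointing down it reaches from about 0.325 to 0.85 m from the base axis. Payload 15.5 kg.
Tool frame: the origin (TCP) lies at the very end of the fingers, on their centre line; the grasp point (between the pads) lies 19 mm behind it; y points along the fingers, x is the direction in which the jaws open and shut, and the axes are right-handed (so a half turn about y gives the same grasp; the last joint's range is limited). The gripper opens to 91 mm and grips with 3 to 60 N. Pads are 32 mm wide; open, the fingers measure 118 mm over their backs; the gripper's body (76 mm by 178 mm) begins 60 mm behind the grasp point.
Start: joints at [-1.345, 0.494, 1.345, -0, 1.302, -0.096], TCP at [0.198, -0.593, 0.214] pointing down, gripper open.
Joint ranges: [-2.91, 2.91], [-0.82, 2.16], [0.22, 2.67], [-1.22, 4.37], [0.12, 2.79], [-3.08, 3.08]. Speed limits (rad/s): [1.89, 1.89, 2.57, 3.01, 3.01, 3.01].

### API

Orientations are given as a rotation vector (axis times angle).
In Python, from cell import robot gives the robot as it stands.
- The arm moves only by the shell command python3 -m crank 'ROWS' [OPENING] [FORCE]. ROWS is JSON, one flat list of numbers, 4 for each row, row after row: the shift along the tool's x, y, z in mm, then the turn about the tool's y in rad. A call has 1 to 10 rows; each row is the pose to reach, as a shift and turn from the pose commanded when the call began, along the tool's axes at that moment; what a row does not reach only later rows make up. A row lasts 1/8 s, in which the tool goes at most 62.5 mm and 10.7 degrees, less where a joint would pass 70% of its speed; a pose out of reach is approached as far as the arm can. A call with a gripper value outside its range is refused whole. OPENING is the closure, from 0 (fully open) to 1 (shut), set as the call begins (- or left out, the last holds). The fingers move at their own pace and stop on an object; FORCE is the grip in N (left out, the last holds). Time passes only in rows, so rows that repeat a pose let the fingers close. It gives the time, the measured TCP pose, the force and the opening at its end, in the units of the state.
- robot.observe(): the state, without advancing time (a new reading comes with each control period).
- robot.get_image(name): name is "scene" or "top" or "wrist"; returns (picture, depth): 480x640x3 uint8, red, green, blue; 480x640 float32, m along the optical axis (not along the pixel's ray), 0 where there is no reading.
- robot.get_calibration(name): a dict with "mtx" (3x3 intrinsics, pixels), "R" (3x3) and "t" (3): a world point X has camera coordinates R X + t. Camera axes: x right, y down, z forward; pixel columns grow to the right and rows downward; lengths in m; the calibration is good to about 2 mm. A picture is of the moment at which its call begins: read the wrist's pose just before it. get_calibration takes no time and is no camera call; for the wrist camera it gives the pose at the moment of the call.
- robot.job_done(): hands the job in, once; it reports no verdict.
Trained networks look in the newest picture that a camera, given by its name, has taken for a name from the list of things; names that differ only in an ending like _2 or _b are one class to them, and where a whole thing is asked for, a point or a joint stands for the part that bears it (a point fixed in the world has none). Each returns a list of dicts, best first, with "p" (0 to 1); they miss things now and then, are a little off and sometimes report something else, mostly with a low value. They report only what shows in the picture. A call takes as long as a camera call. They do not tell look-alikes from the thing itself.
- robot.spot_in(camera, label): "rect" ([left, top, width, height] in pixels, round what is visible of it).
- robot.outline_of(camera, label): "pixels" (480x640 bool, what is visible of it) and "rect" ([left, top, width, height] in pixels, round what is visible of it).
- robot.spot_point(camera, label): "pixel" ([column, row] in pixels: a listed point, or the origin of a listed thing).
The state is a dict: "t": time; "qpos": joint angles; "qd": joint speeds; "tau": joint torques, N m; "eef_pos": TCP position; "ee_rot": TCP orientation; "ft_force": force on the tool from outside, world axes, zero at the start; "ft_torque": the same for the moment, N m; "finger_gap": finger opening in m.
Only numpy, scipy, OpenCV 4.12 (cv2) and the standard library are available. Lean on these libraries where they do the work, as an engineer would, in place of code of your own. Each camera call takes 0.05 s, during which the arm holds its last target.

### The job

Turn the brass nut on the air manifold clockwise with the fingers until it is finger-tight. Then use the open-ended wrench to turn it exactly one flat further (60 degrees) clockwise, gently and without forcing the fitting, and lay the wrench back on the bench clear of the manifold. Leave the spring clamp, the tape measure and the cup where they stand.

Things in the scene. Friction and masses are not known exactly. Their poses are not given: they have to be found in the camera images.
- manifold: grey air manifold fixed to the bench: block 56 x 48 mm, top at 46 mm, on a foot plate 110 x 80 x 6 mm. Origin on the nut's vertical axis at bench height; z up. Below the nut stand a brass shoulder 35 mm across (46 to 50 mm high) and a hexagon 25 mm across flats (to 58 mm); a copper tube stub 15 mm thick rises through the nut to 110 mm
- nut: brass hexagon nut, 32 mm across flats, 37 mm across corners, a red mark on one flat; only turns about its vertical axis, flats 61 to 79 mm above the bench. Origin on the axis, 60 mm above the bench; z up, x through the middle of the marked flat, other flats every 60 degrees. Tightens clockwise from above. Starts loose by an unknown angle, at most 75 degrees
- snug (a joint): rad; 0 while the nut runs loose (0.02 N m); goes to 0.04 over the last 2 degrees of finger turning (about 0.1 N m), as the nut meets the olive inside; then the turning moment climbs steeply: finger-tight. Stays when let go. Too fine to be read from one noisy measurement: feel for it
- squeeze (a joint): rad; how far the nut has been turned past finger-tight, clockwise positive, 0 at the start. The olive is soft: it yields at about 0.32 N m, so a firm grip turned too far squeezes it by hand, which is the wrench's job alone; it does not spring back. One flat is 1.05
- wrench: loose steel open-ended wrench, 199 mm long, 12 mm thick, 0.14 to 0.26 kg, lying flat on the bench. Origin in the middle of the straight handle, 15 mm wide there, on the underside; x along the handle towards the jaws, z up. The handle is straight from 48 mm behind the origin to 60 mm ahead of it
- wrench_jaw (a point): point midway between the wrench's jaws, where the nut's axis belongs, at half thickness; 105 mm ahead of the wrench's origin, 6 mm above its underside. The gap is 33.6 mm wide, flares at the mouth and opens to the wrench's +x; jaws reach 22 mm ahead of this point, the gap's bottom is 21 mm behind it. Head 57 mm wide
- spring_clamp: grey and black spring clamp lying on its side, 84 x 137 x 26 mm; origin at the middle of its underside. Not to be disturbed
- tape_measure: yellow tape measure, 37 x 77 x 62 mm; origin at the middle of its underside. Not to be disturbed
- mix_cup: white mixing cup, 72 mm wide, 75 mm tall; origin at the middle of its underside. Not to be disturbed
Things that resemble listed ones, but are neither listed nor needed, are in the scene too. Of the things shaped like the wrench, the steel one is meant.

How it is judged:
On the way, in this order (a step that is already met when the one before it is completed fails the run):
1. the nut is finger-tight: run up against the olive, but not squeezed past it, and the fingers have let go of it (value of joint snug above 0.02 rad and value of joint squeeze below 0.13 rad and contact force between each of the fingers, wrench and nut below 0.5 N), for 0.2 s.
2. the wrench has turned the nut one flat (60 degrees, within 15) past finger-tight (value of joint squeeze between 0.79 and 1.31 rad and horizontal distance between wrench_jaw and nut below 0.02 m), for 0.1 s.
At the end, for the whole second after the job is handed in: the nut stands one flat, 60 degrees within 15, past finger-tight (squeeze 0.79 to 1.31 rad, snug over 0.02 rad), and the wrench lies at rest flat on the bench, not touching the manifold, its jaw centre over 90 mm from the nut's axis (value of joint squeeze between 0.79 and 1.31 rad and value of joint snug above 0.02 rad and height (world z) of wrench below 0.006 m and angle between wrench's own z axis and vertical below 0.1 rad and horizontal distance between wrench_jaw and nut above 0.09 m and contact force between wrench and manifold below 0.1 N and linear speed of wrench below 0.02 m/s).
It fails at once if the fingers hold the nut while it is turned past finger-tight (squeeze over 0.18 rad): that is the wrench's work (value of joint squeeze above 0.18 rad and contact force between the fingers and nut above 2 N).
It fails at once if the olive is crushed: nut turned over 80 degrees past finger-tight (value of joint squeeze above 1.4 rad).
It fails at once if the wrench turns the nut before it is finger-tight (value of joint snug below 0.02 rad and contact force between wrench and nut above 3 N).
It fails at once if the wrench is forced against the manifold or its nut with more than 60 N (contact force between wrench and manifold above 60 N).
It fails at once if spring clamp, tape measure or cup moved more than 30 mm (distance of any of spring_clamp, tape_measure, mix_cup from where it was at the start of the episode above 0.03 m).
It also fails if it takes over 72 s, if anything falls off the work surface, if the arm or the gripper's body presses on something with over 40 N, if the wrist force passes 120 N, or if a joint passes its speed limit or range.

## Working session

There is one attempt and no reset: what is moved stays moved. The work goes in short steps, Python scripts to look and compute and a shell command to move; the robot and the scene stay as the last step left them, time stands still between calls to the robot, and variables do not carry over. Pictures are saved under pics/ and viewed, and the job is handed in when it is done.

```bash
ls; mkdir -p pics
python3 - <<'E'
from cell import robot
import cv2
s=robot.observe(); print(s)
for n in ("scene","top","wrist"):
    im,d=robot.get_image(n); cv2.imwrite(f"pics/{n}0.png",im[...,::-1])
    c=robot.get_calibration(n); print(n,c)
    for l in ("manifold","nut","wrench","spring_clamp","tape_measure","mix_cup"):
        print(l,[(round(r["p"],2),r["rect"]) for r in robot.spot_in(n,l)])
    print([(round(r["p"],2),r["pixel"]) for r in robot.spot_point(n,"wrench_jaw")])
print(robot.observe()["t"])
E
```

```text
pics
{'t': 0.0, 'qpos': array([-1.34450616e+00,  4.94152958e-01,  1.34612073e+00, -1.09139094e-05,
        1.30248942e+00, -9.54834243e-02]), 'qd': array([-1.15531879e-03,  6.84450325e-05, -1.28473542e-03,  9.38192116e-04,
        8.07131593e-04, -2.76381335e-04]), 'tau': array([ 5.40467299e-03, -8.78806758e+01, -3.81838417e+01,  7.12153665e-02,
        5.35889051e-02, -5.54243763e-05]), 'eef_pos': array([ 0.19758185, -0.59255675,  0.21336058]), 'ee_rot': array([-1.34363129,  0.9695991 , -0.96812949]), 'ft_force': array([ 0.62147803,  0.73394692, -0.46224469]), 'ft_torque': array([ 0.00984536, -0.04121048,  0.05281306]), 'finger_gap': 0.09132901493470465}
scene {'mtx': array([[503.98255656,   0.        , 321.278031  ],
       [  0.        , 503.98255656, 242.62435838],
       [  0.        ,   0.        ,   1.        ]]), 'R': array([[-0.77602059, -0.63049696, -0.01629823],
       [-0.30204543,  0.39419683, -0.86797316],
       [ 0.55367915, -0.66864224, -0.49634358]]), 't': array([0.47243195, 0.28254508, 1.00722187])}
manifold [(0.79, [315.2, 255.1, 48.5, 41.0])]
nut [(0.58, [333.1, 
[... 885 characters left out ...]
8.8, 57.7, 30.2])]
spring_clamp [(0.74, [221.3, 214.3, 55.7, 36.3])]
tape_measure [(0.91, [302.9, 176.9, 31.4, 34.5])]
mix_cup [(0.62, [205.0, 265.2, 32.5, 29.1])]
[(0.78, [503.8, 254.8]), (0.65, [411.1, 225.8])]
wrist {'mtx': array([[333.65434644,   0.        , 320.35600658],
       [  0.        , 333.65434644, 243.49770119],
       [  0.        ,   0.        ,   1.        ]]), 'R': array([[ 3.16336682e-01, -9.48646962e-01,  2.10501038e-04],
       [-9.12521348e-01, -3.04229534e-01,  2.73402962e-01],
       [-2.59298849e-01, -8.66794725e-02, -9.61899567e-01]]), 't': array([-0.62501074, -0.03113055,  0.39012607])}
manifold []
nut []
wrench []
spring_clamp []
tape_measure []
mix_cup []
[]
1.2
```

View images.

View pics/scene0.png

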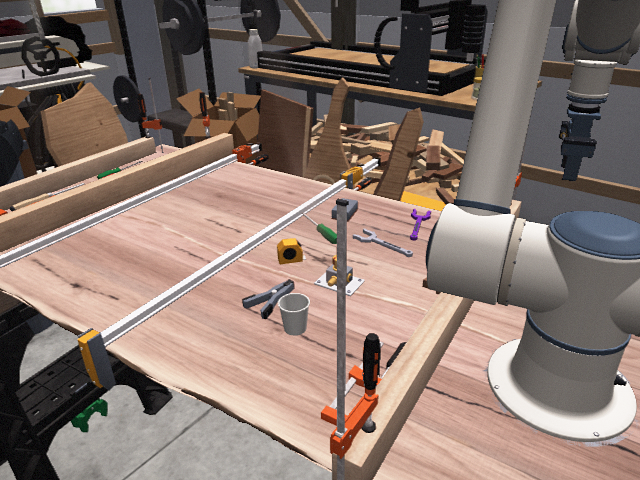

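View pics/top0.png

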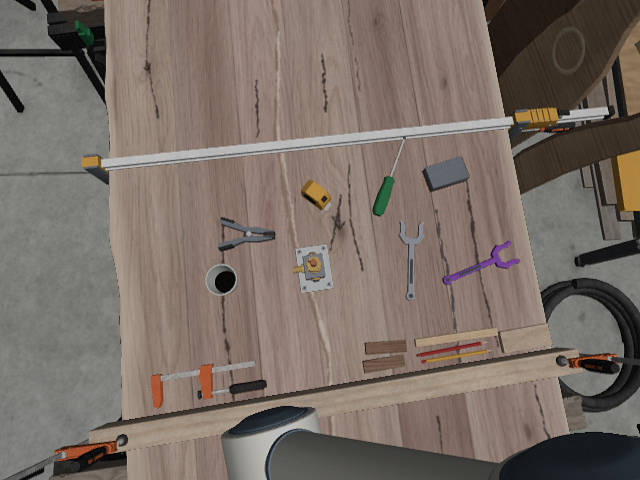

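View pics/wrist0.png

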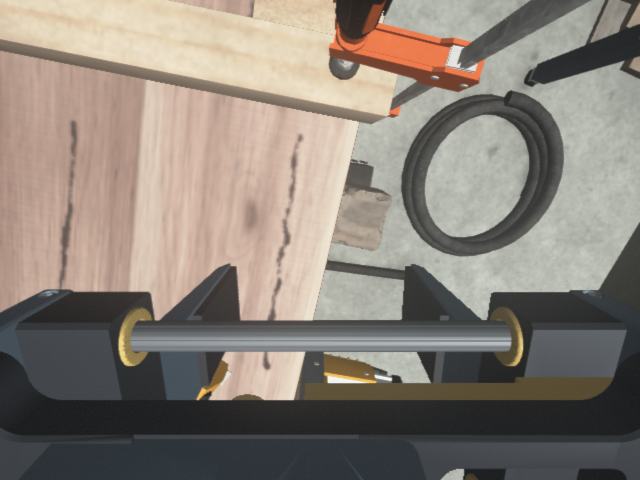

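```bash
cat > h.py <<'E'
from cell import robot
import numpy as np, cv2
from scipy.spatial.transform import Rotation as Ro
def ray(c,px):
    K,R,t=c["mtx"],c["R"],c["t"]
    d=R.T@np.linalg.inv(K)@np.array([px[0],px[1],1.]); o=-R.T@t
    return o,d
def at_z(c,px,z):
    o,d=ray(c,px); return o+d*(z-o[2])/d[2]
def at_depth(c,px,depth):
    o,d=ray(c,px); return o+d*depth
def cloud(c,d):
    v,u=np.mgrid[0:480,0:640]
    P=np.linalg.inv(c["mtx"])@np.stack([u.ravel(),v.ravel(),np.ones(u.size)])*d.ravel()
    X=(c["R"].T@(P-c["t"][:,None])).T.reshape(480,640,3)
    X[d==0]=np.nan
    return X
def proj(c,X):
    q=c["mtx"]@(c["R"]@np.asarray(X,float)+c["t"]); return q[:2]/q[2]
E
python3 - <<'E'
from h import *
for n in ("top","scene"):
    im,d=robot.get_image(n); c=robot.get_calibration(n)
    np.savez(f"{n}.npz",im=im,d=d,**c)
    X=cloud(c,d)
    for l in ("wrench","manifold"):
        for r in robot.outline_of(n,l):
            m=r["pixels"]; 
            P=X[m]; print(n,l,round(r["p"],2),m.sum(),np.nanmean(P,0).round(4),np.nanmedian(P[:,2]).round(3),r["rect"])
    if n=="top":
        print("jaw",at_z(c,(411.1,225.8),.006))
        for px,z in (((313,267),.06),((314,263),.11),((411,297),.006),((221,280),.075),((315,196),.06),((247,234),.02),((300,400),0.03),((411,225),.006)): print(px,at_z(c,px,z), X[px[1],px[0]])
        cv2.imwrite("pics/topc.png",cv2.resize(im[200:320,280:440,::-1],None,fx=5,fy=5,interpolation=cv2.INTER_CUBIC))
E
```

```text
top wrench 0.69 705 [ 0.5662 -0.4384  0.0093] 0.01 [440.4, 240.0, 80.9, 43.1]
top manifold 0.64 1435 [ 0.5621 -0.0181  0.0259] 0.008 [293.6, 248.7, 37.1, 44.7]
jaw [ 0.66733053 -0.26503759  0.006     ]
(313, 267) [ 0.56013704 -0.01852438  0.06      ] [ 0.55734557 -0.01883693  0.08133076]
(314, 263) [ 0.56253132 -0.02158835  0.11      ] [ 0.56275777 -0.02156836  0.10837955]
(411, 297) [ 0.48982818 -0.25536967  0.006     ] [ 0.48978512 -0.25522956  0.00670325]
(221, 280) [0.53172449 0.19120933 0.075     ] [0.53780323 0.20366436 0.0173729 ]
(315, 196) [ 0.73215087 -0.02533007  0.06      ] [ 0.73238362 -0.02532356  0.05920723]
(247, 234) [0.64936943 0.14274444 0.02      ] [0.64894231 0.14241268 0.02205907]
(300, 400) [0.26036222 0.01495734 0.03      ] [0.26869299 0.01243033 0.08609526]
(411, 225) [ 0.6693908  -0.26489463  0.006     ] [ 6.70605555e-01 -2.66027420e-01  5.48704739e-04]
scene wrench 0.78 374 [ 0.5849 -0.2549  0.0067] 0.008 [352.3, 227.0, 61.6, 29.9]
scene wrench 0.59 243 [ 0.5645 -0.4302  0.007 ] 0.008 [405.3, 207.6, 26.2, 33.5]
scene manifold 0.91 590 [ 0.5531 -0.0075  0.018 ] 0.007 [317.5, 259.2, 45.8, 39.0]
scene manifold 0.2 569 [ 0.7357 -0.0182  0.0345] 0.036 [275.3, 240.3, 28.1, 21.6]
```

View pics/topc.png

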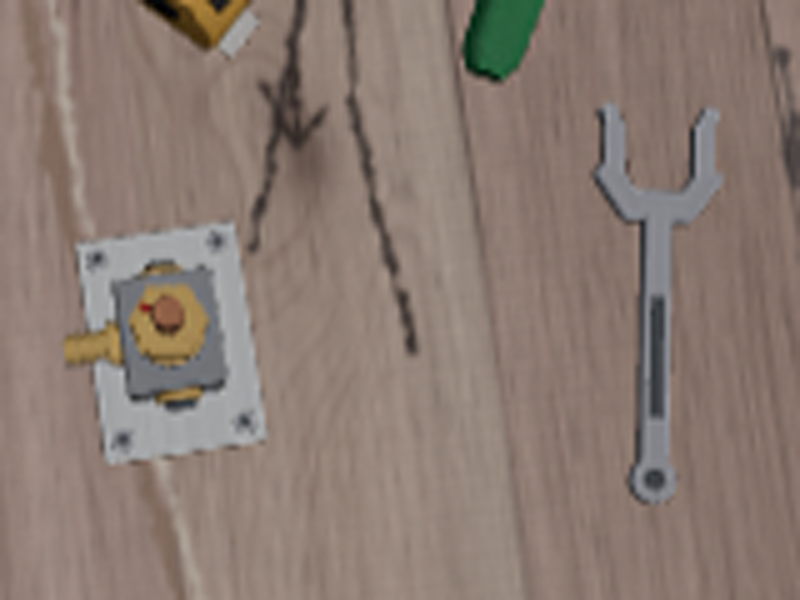

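```bash
cat >> h.py <<'E'
def rel(p,yaw=None,s=None):
    """row to world TCP p and world angle of tool x axis yaw(rad)"""
    s=s or robot.observe(); R=Ro.from_rotvec(s["ee_rot"]).as_matrix()
    v=R.T@(np.asarray(p)-s["eef_pos"])*1000
    y0=np.arctan2(R[1,0],R[0,0])
    turn=0
    if yaw is not None:
        turn=-(yaw-y0); turn=(turn+np.pi/2)%np.pi-np.pi/2
    return v.round(1),round(turn,4)
def yaw():
    R=Ro.from_rotvec(robot.observe()["ee_rot"]).as_matrix(); return np.arctan2(R[1,0],R[0,0])
def st():
    s=robot.observe(); print(round(s["t"],2),"p",s["eef_pos"].round(4),"yaw",round(np.degrees(yaw()),2),"q",s["qpos"].round(3),"F",s["ft_force"].round(2),"T",s["ft_torque"].round(3),"gap",round(s["finger_gap"],4))
E
python3 - <<'E'
from h import *
st(); s=robot.observe(); R=Ro.from_rotvec(s["ee_rot"]).as_matrix(); print(R.round(3))
c=robot.get_calibration("wrist"); o=-c["R"].T@c["t"]
print("cam in tool",R.T@(o-s["eef_pos"]), (R.T@c["R"].T).round(3))
print(rel((.5625,-.0212,.214),np.radians(60)), rel((.5625,-.0212,.214)))
z=np.load("top.npz"); c={k:z[k] for k in("mtx","R","t")}
print(at_z(c,(309.4,261.6),.079),at_z(c,(313.6,264.6),.079))
E
```

```text
1.5 p [ 0.1977 -0.5929  0.2139] yaw -71.56 q [-1.345  0.494  1.345  0.     1.302 -0.096] F [-1.11  0.78  0.22] T [-0.021 -0.039 -0.017] gap 0.0915
[[ 0.316  0.     0.949]
 [-0.949 -0.     0.316]
 [ 0.    -1.     0.   ]]
cam in tool [-8.19546625e-05 -1.69973333e-01  7.67713146e-02] [[ 1.     0.     0.   ]
 [-0.    -0.273  0.962]
 [ 0.    -0.962 -0.273]]
(array([-4.270e+02, -1.000e-01,  5.269e+02]), np.float64(0.8454)) (array([-4.270e+02, -1.000e-01,  5.269e+02]), 0)
[ 0.57027581 -0.01067868  0.079     ] [ 0.56317435 -0.02024363  0.079     ]
```

```bash
python3 -m crank '[-40,0,50,0,-80,0,100,0,-120,0,150,0,-160,0,200,0,-200,0,250,0,-240,0,300,0,-280,0,350,0,-320,0,400,0,-360,0,450,0,-400,0,500,0]' 0; python3 -m crank '[-13,0,14,0,-27,0,27,0,-27,0,27,0,-27,0,27,0]'
python3 - <<'E'
from h import *
st()
c=robot.get_calibration("wrist"); im,d=robot.get_image("wrist"); np.savez("w1.npz",im=im,d=d,**c)
cv2.imwrite("pics/w1.png",im[...,::-1])
for l in ("manifold","nut"): print(l,[(round(r["p"],2),r["rect"]) for r in robot.spot_in("wrist",l)])
print([(round(r["p"],2),r["pixel"],at_z(c,r["pixel"],.06)) for r in robot.spot_point("wrist","nut")])
E
```

```text
t: 2.75
eef_pos: [0.5382, -0.0662, 0.2142]
ee_rot: [-1.344, 0.968, -0.969]
ft_force: [0.4, -1.7, 0.8]
finger_gap: 0.0913
t: 3.25
eef_pos: [0.5538, -0.0349, 0.2139]
ee_rot: [-1.344, 0.97, -0.97]
ft_force: [-0.1, -0.2, 0.5]
finger_gap: 0.0913
3.25 p [ 0.5538 -0.0349  0.2139] yaw -71.61 q [-0.17   0.395  1.52  -0.     1.227  1.08 ] F [-0.11 -0.22  0.48] T [-0.051  0.029  0.015] gap 0.0913
manifold [(0.69, [261.2, 146.4, 95.0, 111.4])]
nut [(0.82, [292.5, 198.4, 35.3, 34.7])]
[(0.61, [310.0, 214.0], array([ 0.56468821, -0.02057323,  0.06      ]))]
```

View pics/w1.png

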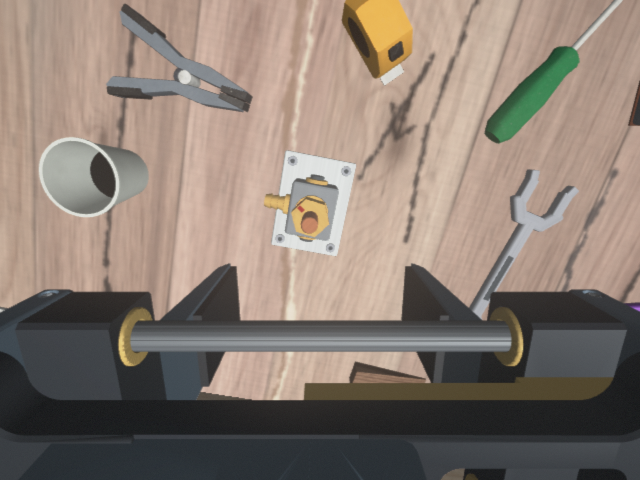

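Run:
```python
from h import *
z=np.load("w1.npz"); c={k:z[k] for k in("mtx","R","t")}; im=z["im"]
cv2.imwrite("pics/w1c.png",cv2.resize(im[170:250,265:355,::-1],None,fx=8,fy=7.5,interpolation=cv2.INTER_CUBIC))
X=cloud(c,z["d"]); 
m=(X[...,2]>.1)&(X[...,2]<.118)&(abs(X[...,0]-.563)<.04)&(abs(X[...,1]+.02)<.04); P=X[m]; print(m.sum(),P.min(0),P.max(0),P.mean(0))
m=(X[...,2]>.074)&(X[...,2]<.084)&(abs(X[...,0]-.563)<.04)&(abs(X[...,1]+.02)<.04); P=X[m]; print(m.sum(),P.min(0),P.max(0),P.mean(0))
hsv=cv2.cvtColor(im,cv2.COLOR_RGB2HSV); r=((hsv[...,0]<6)|(hsv[...,0]>174))&(hsv[...,1]>170)&(hsv[...,2]>90); r[:180]=0;r[240:]=0;r[:,:270]=0;r[:,350:]=0
v,u=np.nonzero(r); print(len(u),u.mean(),v.mean(),at_z(c,(u.mean(),v.mean()),.079),X[v,u])
```

```text
253 [ 0.55765207 -0.02820678  0.10042002] [ 0.57201759 -0.01380084  0.11093927] [ 0.5655988  -0.02087278  0.10827466]
730 [ 0.54830694 -0.03894534  0.07446616] [ 0.5807716  -0.00267407  0.08355419] [ 0.56705914 -0.02061777  0.07924434]
0 nan nan [nan nan nan] []<stdin>:8: RuntimeWarning: Mean of empty slice.
  ret = ret.dtype.type(ret / rcount)
```

View pics/w1c.png

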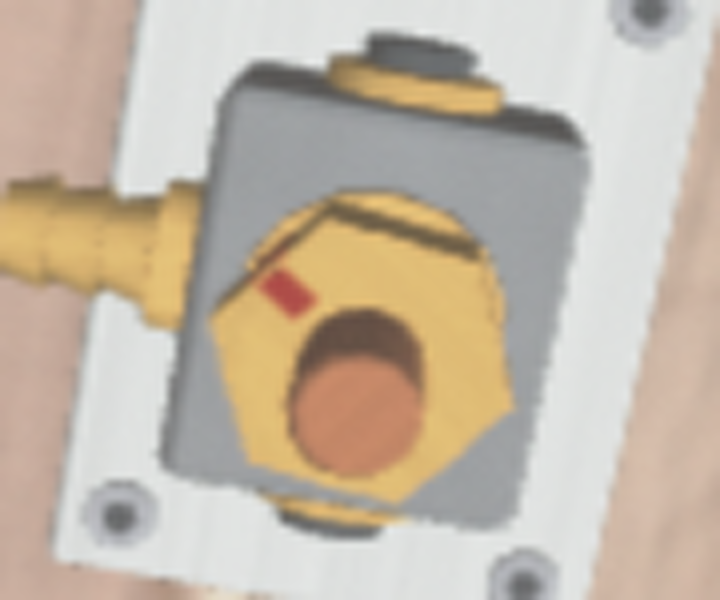

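```bash
cat >> h.py <<'E'
def hexfit(c,pts,mark=None,z=.079):
    W=np.array([at_z(c,p,z)[:2] for p in pts]); ctr=W.mean(0); d=W-ctr
    a=np.degrees(np.arctan2(d[:,1],d[:,0])); r=np.linalg.norm(d,axis=1)
    ph=np.degrees(np.angle(np.mean(np.exp(6j*np.radians(a)))))/6
    print("ctr",ctr.round(4),"corner ang",a.round(1),"r",r.round(4),"corner mod60",ph.round(1))
    if mark is not None:
        m=at_z(c,mark,z)[:2]-ctr; print("mark ang",np.degrees(np.arctan2(m[1],m[0])).round(1),np.linalg.norm(m).round(4))
    return ctr
E
python3 - <<'E'
from h import *
z=np.load("w1.npz"); c={k:z[k] for k in("mtx","R","t")}
f=lambda x,y:(265+x/8-.44,170+y/7.5-.44)
pts=[f(*p) for p in [(335,207),(478,255),(513,408),(403,502),(248,462),(210,318)]]
ctr=hexfit(c,pts,f(287,293))
print("tube",at_z(c,f(355,415),.11))
E
```

```text
ctr [ 0.5652 -0.0211] corner ang [  28.   -26.8  -91.  -148.   151.7   91.9] r [0.0192 0.0185 0.0183 0.0187 0.019  0.0186] corner mod60 -29.0
mark ang 65.0 0.0122
tube [ 0.56514363 -0.0210374   0.11      ]
```

Run:
```python
from h import *
st(); print(rel((.5652,-.0211,.060),np.radians(-59)))
```

```text
3.45 p [ 0.554  -0.0347  0.214 ] yaw -71.63 q [-0.17   0.395  1.52  -0.     1.227  1.08 ] F [ 1.11  0.08 -0.06] T [ 0.043  0.024 -0.028] gap 0.091
(array([ -9.4, 154. ,  14.9]), np.float64(-0.2204))
```

```bash
python3 -m crank '[-5,0,7,-0.11,-9.4,0,14.9,-0.22,-9.4,40,14.9,-0.22,-9.4,84,14.9,-0.22,-9.4,84,14.9,-0.22,-9.4,84,14.9,-0.22]' 0
python3 - <<'E'
from h import *
st()
c=robot.get_calibration("wrist"); im,d=robot.get_image("wrist"); np.savez("w2.npz",im=im,d=d,**c)
a=im[150:330,220:420,::-1]; cv2.imwrite("pics/w2.png",cv2.resize(a,None,fx=4,fy=4,interpolation=cv2.INTER_CUBIC)[:600])
print(proj(c,(.5652,-.0211,.11)))
E
```

```text
t: 4.2
eef_pos: [0.5661, -0.0207, 0.1313]
ee_rot: [-1.417, 0.801, -0.803]
ft_force: [0.1, -0.5, 1.2]
finger_gap: 0.0912
4.2 p [ 0.5661 -0.0207  0.1313] yaw -58.98 q [-0.142  0.506  1.589  0.     1.045  0.887] F [ 0.14 -0.46  1.24] T [-0.049 -0.067 -0.043] gap 0.0912
[320.29073306 280.09280654]
```

View pics/w2.png

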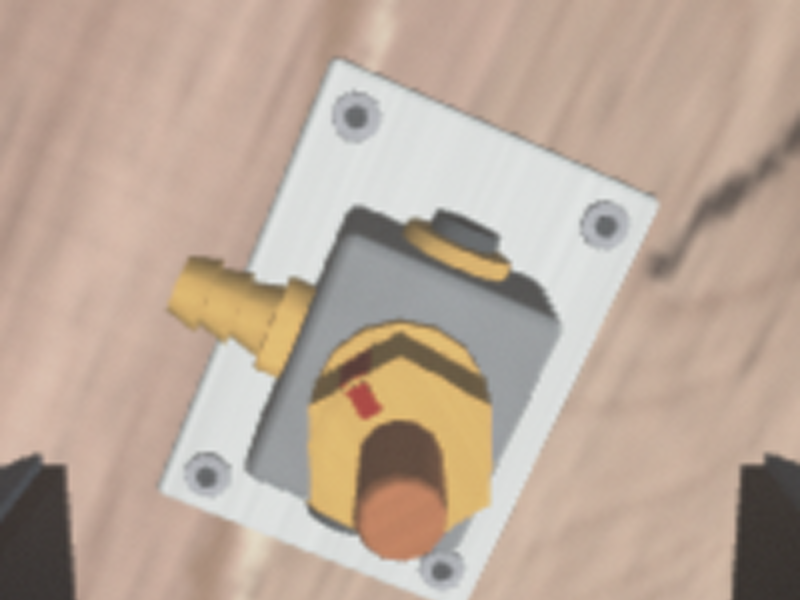

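```bash
python3 -m crank '[0,35,0,0,0,71,0,0,0,71,0,0]' 0
python3 - <<'E'
from h import *
for i in range(1): st()
E
python3 -m crank '[0,0,0,0,0,0,0,0,0,0,0,0,0,0,0,0,0,0,0,0,0,0,0,0]' 1 8
python3 - <<'E'
from h import *
st()
E
```

```text
t: 4.62
eef_pos: [0.5649, -0.0204, 0.0587]
ee_rot: [-1.419, 0.803, -0.8]
ft_force: [-0.1, 0.6, 1.1]
finger_gap: 0.0912
4.62 p [ 0.5649 -0.0204  0.0587] yaw -58.96 q [-0.142  0.608  1.651  0.     0.884  0.887] F [-0.08  0.6   1.13] T [-0.06   0.03   0.004] gap 0.0912
t: 5.38
eef_pos: [0.5654, -0.0204, 0.0589]
ee_rot: [-1.418, 0.802, -0.801]
ft_force: [-0.4, -0.1, 0.3]
finger_gap: 0.034
5.38 p [ 0.5654 -0.0204  0.0589] yaw -58.96 q [-0.142  0.607  1.651  0.     0.883  0.887] F [-0.36 -0.14  0.32] T [-0.023 -0.021  0.013] gap 0.034
```

```bash
cat >> h.py <<'E'
def feel(n=6):
    F=[];T=[];g=[];ys=[]
    for i in range(n):
        robot.get_image("top"); s=robot.observe(); F.append(s["ft_force"]);T.append(s["ft_torque"]);g.append(s["finger_gap"]);ys.append(np.degrees(yaw()))
    print("t",round(s["t"],2),"F",np.mean(F,0).round(2),"T",np.mean(T,0).round(4),"sdTz",np.std(T,0)[2].round(3),"gap",np.mean(g).round(5),"yaw",np.mean(ys).round(2),"q6",s["qpos"][5].round(4), "tau6",s["tau"][5].round(3))
E
python3 -m crank '[0,0,0,0,0,0,0,0,0,0,0,0]' 1 8
python3 - <<'E'
from h import *
feel()
E
```

```text
t: 5.75
eef_pos: [0.5655, -0.0205, 0.0589]
ee_rot: [-1.418, 0.801, -0.802]
ft_force: [0.8, -2.1, -0.2]
finger_gap: 0.0322
t 6.05 F [ 0.58 -2.76  0.36] T [-0.5092 -0.0982  0.018 ] sdTz 0.034 gap 0.03194 yaw -58.96 q6 0.8874 tau6 0.016
```

```bash
for i in 1; do python3 -m crank '[0,0,0,0.06,0,0,0,0.06]' 1 8 >/dev/null; python3 -c "from h import *; feel(5)"; done; python3 -m crank '[0,0,0,0.06,0,0,0,0.06]' 1 8 >/dev/null; python3 -c "from h import *; feel(5)"; python3 -m crank '[0,0,0,0.06,0,0,0,0.06]' 1 8 >/dev/null; python3 -c "from h import *; feel(5)"
```

```text
t 6.55 F [ 0.8  -3.93  0.  ] T [-0.7623 -0.1662 -0.0126] sdTz 0.032 gap 0.03184 yaw -62.33 q6 0.9466 tau6 -0.006
t 7.05 F [ 1.25 -4.87 -0.36] T [-0.9138 -0.1936 -0.0061] sdTz 0.02 gap 0.03193 yaw -65.73 q6 1.0056 tau6 -0.017
t 7.55 F [ 1.44 -5.3  -0.74] T [-0.9614 -0.218  -0.0286] sdTz 0.022 gap 0.03182 yaw -69.17 q6 1.0656 tau6 -0.016
```

```bash
python3 -m crank '[0.6,0,0,0.06,0.6,0,0,0.06]' 1 8 >/dev/null; python3 -c "from h import *; feel(5)"; for i in 1; do python3 -m crank '[0,0,0,0.08,0,0,0,0.08]' 1 8 >/dev/null; python3 -c "from h import *; feel(6);st()"; done
```

```text
t 8.05 F [0.83 1.43 0.59] T [ 0.2838 -0.0495 -0.0008] sdTz 0.025 gap 0.03195 yaw -72.61 q6 1.1254 tau6 -0.029
t 8.6 F [0.01 4.13 1.16] T [0.7759 0.0013 0.0049] sdTz 0.032 gap 0.03177 yaw -77.2 q6 1.2056 tau6 -0.027
8.6 p [ 0.5656 -0.0208  0.0589] yaw -77.24 q [-0.142  0.607  1.651  0.     0.883  1.206] F [-0.42  5.36  1.14] T [0.925 0.022 0.037] gap 0.032
```

```bash
python3 -m crank '[-0.3,0,0,0.07,-0.3,0,0,0.07]' 1 8 >/dev/null; python3 -c "from h import *; feel(5)"; python3 -m crank '[0,0,0,0.07,0,0,0,0.07]' 1 8 >/dev/null; python3 -c "from h import *; feel(5)"; python3 -m crank '[0,0,0,0.07,0,0,0,0.07]' 1 8 >/dev/null; python3 -c "from h import *; feel(5)"
```

```text
t 9.1 F [0.17 1.07 0.96] T [ 0.261   0.0445 -0.0052] sdTz 0.021 gap 0.03175 yaw -81.22 q6 1.2759 tau6 -0.02
t 9.6 F [-0.23 -0.03  0.17] T [-0.0043  0.0719 -0.0177] sdTz 0.029 gap 0.03184 yaw -85.22 q6 1.3459 tau6 -0.02
t 10.1 F [-0.34 -2.    0.07] T [-0.2813  0.0728 -0.0112] sdTz 0.013 gap 0.03198 yaw -89.24 q6 1.416 tau6 -0.019
```

```bash
sed -i 's/^def feel(n=6)/def feel(n=3)/' h.py; python3 -m crank '[0,0,0,0.05,0,0,0,0.05]' 1 8 >/dev/null; python3 -c "from h import *; feel()"; python3 -m crank '[0,0,0,0.05,0,0,0,0.05]' 1 8 >/dev/null; python3 -c "from h import *; feel()"; python3 -m crank '[0,0,0,0.05,0,0,0,0.05]' 1 8 >/dev/null; python3 -c "from h import *; feel()"
```

```text
t 10.5 F [-0.01 -3.2   0.07] T [-0.5449  0.0908 -0.0282] sdTz 0.046 gap 0.03187 yaw -92.11 q6 1.4657 tau6 0.001
t 10.9 F [-0.52 -4.2  -0.26] T [-0.7423  0.1042  0.0254] sdTz 0.021 gap 0.032 yaw -94.97 q6 1.5157 tau6 -0.0
t 11.3 F [-0.67 -5.17  0.74] T [-0.8972  0.1304 -0.0251] sdTz 0.016 gap 0.03189 yaw -97.82 q6 1.5651 tau6 -0.003
```

```bash
python3 -m crank '[0,0,0,0.05,0,0,0,0.05]' 1 8 >/dev/null; python3 -c "from h import *; feel()"
```

```text
t 11.7 F [-0.71 -5.7   0.23] T [-0.9365  0.1741 -0.0291] sdTz 0.01 gap 0.03197 yaw -100.68 q6 1.6152 tau6 -0.003
```

```bash
python3 -m crank '[0,0,0,0.05,0,0,0,0.05]' 1 8 >/dev/null; python3 -c "from h import *; feel()"
```

```text
t 12.1 F [-0.65 -5.57 -0.05] T [-0.9972  0.1346 -0.0277] sdTz 0.011 gap 0.03188 yaw -103.55 q6 1.6652 tau6 -0.003
```

```bash
python3 -m crank '[0.3,0,0,0.05,0.3,0,0,0.05]' 1 8 >/dev/null; python3 -c "from h import *; st();feel()"
```

```text
12.35 p [ 0.5655 -0.0209  0.0589] yaw -106.43 q [-0.142  0.607  1.651  0.     0.883  1.715] F [ 0.1  -3.24 -0.58] T [-0.473 -0.025 -0.11 ] gap 0.032
t 12.5 F [-0.37 -2.72  0.01] T [-0.4841 -0.0019  0.0078] sdTz 0.021 gap 0.032 yaw -106.4 q6 1.7148 tau6 -0.006
```

```bash
python3 -m crank '[0,0,0,0.05,0,0,0,0.05]' 1 8 >/dev/null; python3 -c "from h import *; st();feel()"
```

```text
12.75 p [ 0.5655 -0.0209  0.0589] yaw -109.32 q [-0.142  0.607  1.651  0.     0.883  1.765] F [ 1.44 -2.96  0.49] T [-0.482  0.005 -0.002] gap 0.0319
t 12.9 F [-0.01 -2.24  0.18] T [-0.4298 -0.0034  0.0179] sdTz 0.052 gap 0.03191 yaw -109.29 q6 1.765 tau6 -0.002
```

```bash
python3 -m crank '[0,0,0,0.05,0,0,0,0.05]' 1 8 >/dev/null; python3 -c "from h import *; st();feel()"
```

```text
13.15 p [ 0.5655 -0.021   0.0589] yaw -112.19 q [-0.143  0.607  1.651  0.     0.883  1.816] F [ 0.08 -2.69 -0.28] T [-0.401 -0.025 -0.027] gap 0.0319
t 13.3 F [-0.06 -2.18 -0.19] T [-0.4213 -0.0496 -0.0423] sdTz 0.007 gap 0.03204 yaw -112.15 q6 1.8151 tau6 -0.002
```

```bash
python3 -m crank '[0,0,0,0.04,0,0,0,0.04]' 1 8 >/dev/null; python3 -c "from h import *; st();feel()"
```

```text
13.55 p [ 0.5655 -0.021   0.0589] yaw -114.48 q [-0.143  0.607  1.651 -0.     0.883  1.856] F [-0.36 -2.77  0.17] T [-0.418 -0.021 -0.038] gap 0.0321
t 13.7 F [ 0.38 -3.3  -0.  ] T [-0.4052 -0.0303 -0.0478] sdTz 0.026 gap 0.03214 yaw -114.46 q6 1.8553 tau6 -0.006
```

```bash
python3 -m crank '[0,0,0,0.04,0,0,0,0.04]' 1 8 >/dev/null; python3 -c "from h import *; st();feel()"
```

```text
13.95 p [ 0.5657 -0.021   0.059 ] yaw -116.77 q [-0.143  0.607  1.651 -0.     0.883  1.896] F [ 0.87 -3.77 -0.3 ] T [-0.592 -0.195  0.243] gap 0.032
t 14.1 F [ 1.2  -3.33 -0.86] T [-0.6411 -0.2704  0.2443] sdTz 0.004 gap 0.03221 yaw -116.75 q6 1.8953 tau6 0.224
```

```bash
python3 -m crank '[0,0,0,0.04,0,0,0,0.04]' 1 8 >/dev/null; python3 -c "from h import *; st();feel()"
```

```text
14.35 p [ 0.5656 -0.021   0.0589] yaw -119.07 q [-0.143  0.607  1.651 -0.     0.883  1.936] F [ 1.23 -5.05 -0.91] T [-0.728 -0.256  0.206] gap 0.0321
t 14.5 F [ 1.76 -4.2  -0.23] T [-0.7873 -0.2911  0.2393] sdTz 0.029 gap 0.03227 yaw -119.05 q6 1.9353 tau6 0.23
```

```bash
python3 -m crank '[0,0,0,0.04,0,0,0,0.04]' 1 8 >/dev/null; python3 -c "from h import *; st();feel()"
```

```text
14.75 p [ 0.5653 -0.0209  0.0589] yaw -121.37 q [-0.142  0.607  1.651  0.     0.883  1.976] F [ 0.7  -2.94  0.67] T [-0.533  0.057  0.23 ] gap 0.0322
t 14.9 F [-0.51 -2.97  0.97] T [-0.4792  0.1073  0.232 ] sdTz 0.014 gap 0.03263 yaw -121.34 q6 1.9754 tau6 0.234
```

```bash
python3 -m crank '[0,0,0,0,0,0,0,0,0,0,0,0,0,0,0,0,0,0,0,0]' 0 ; python3 -m crank '[0,-40,0,0,0,-80,0,0,0,-110,0,0,0,-110,0,0]' 0
python3 - <<'E'
from h import *
st()
c=robot.get_calibration("wrist"); im,d=robot.get_image("wrist"); np.savez("w3.npz",im=im,d=d,**c)
a=im[150:310,220:420,::-1]; cv2.imwrite("pics/w3.png",cv2.resize(a,None,fx=4,fy=3.75,interpolation=cv2.INTER_CUBIC))
E
```

```text
t: 15.52
eef_pos: [0.5655, -0.0209, 0.0589]
ee_rot: [-0.898, 1.6, -1.6]
ft_force: [-0.4, -0.5, -0.1]
finger_gap: 0.0799
t: 16.02
eef_pos: [0.5668, -0.0211, 0.1711]
ee_rot: [-0.894, 1.597, -1.602]
ft_force: [0.5, 0.7, -0.2]
finger_gap: 0.0913
16.02 p [ 0.5668 -0.0211  0.1711] yaw -121.41 q [-0.143  0.457  1.547  0.     1.133  1.976] F [ 0.47  0.7  -0.17] T [0.141 0.036 0.024] gap 0.0913
```

View pics/w3.png

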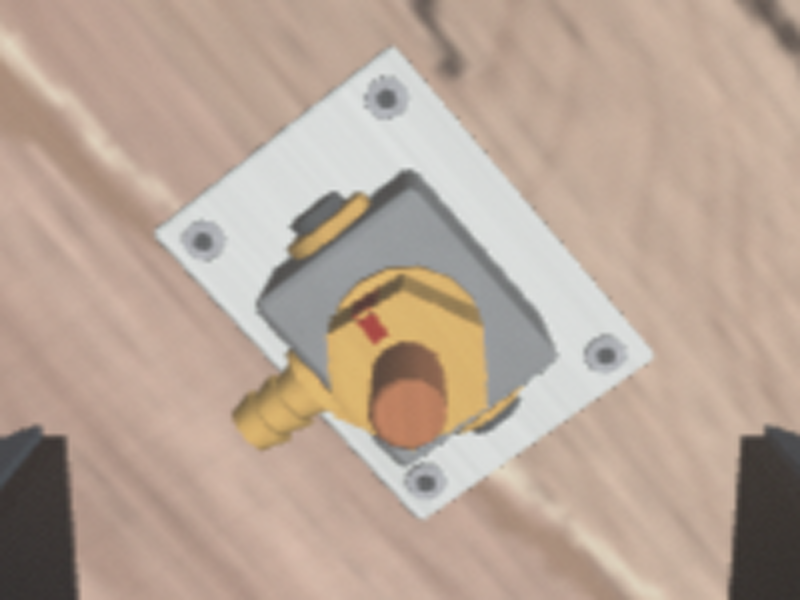

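```bash
cat >> h.py <<'E'
from scipy.optimize import least_squares
def hexmodel(c,obs,a0,ctr0,z=.079,r=.01848,fixc=False):
    """obs: list of (k,px): corner k at mark+30+60k"""
    def f(p):
        e=[]
        for k,px in obs:
            a=p[0]+np.radians(30+60*k); e.append(proj(c,(p[1]+r*np.cos(a),p[2]+r*np.sin(a),z))-px)
        return np.concatenate(e+[(np.array(p[1:])-ctr0)*(1e5 if fixc else 300)])
    q=least_squares(f,[np.radians(a0),*ctr0]); print("mark ang",np.degrees(q.x[0]).round(2),"ctr",q.x[1:].round(4),"res px",np.abs(q.fun).max().round(2)); return q
E
python3 - <<'E'
from h import *
z=np.load("w3.npz"); c={k:z[k] for k in("mtx","R","t")}
g=lambda p:((np.asarray(p)-1e-6)-[1.5,1.4])/[4,3.75]+[220,150]
# what order? print predicted corners
for a0 in (0,):
    for k in range(6):
        a=np.radians(a0+30+60*k); q=proj(c,(.5655+.01848*np.cos(a),-.0210+.01848*np.sin(a),.079)); print(k,((q-[220,150])*[4,3.75]).round(0))
E
```

```text
0 [323. 329.]
1 [327. 410.]
2 [405. 447.]
3 [482. 406.]
4 [481. 325.]
5 [401. 285.]
```

Run:
```python
from h import *
z=np.load("w3.npz"); c={k:z[k] for k in("mtx","R","t")}; im=z["im"]
g=lambda p:(np.asarray(p)-[1.5,1.4])/[4,3.75]+[220,150]
ob=[(0,g((329,331))),(5,g((405,277))),(4,g((484,320))),(3,g((490,406)))]
hexmodel(c,ob,0,(.5655,-.021)); hexmodel(c,[ob[i] for i in (0,1,2)],0,(.5655,-.021))
z=np.load("w2.npz"); c2={k:z[k] for k in("mtx","R","t")}
g2=lambda p:(np.asarray(p)-1.5)/4+[220,150]
ob=[(0,g2((309,400))),(5,g2((402,337))),(4,g2((488,378))),(3,g2((491,506)))]
hexmodel(c2,ob,61,(.5655,-.021))
cv2.imwrite("pics/w3c.png",cv2.resize(im[210:275,295:350,::-1],None,fx=12,fy=9,interpolation=cv2.INTER_CUBIC))
im2=np.load("w2.npz")["im"]; cv2.imwrite("pics/w2c.png",cv2.resize(im2[215:300,285:355,::-1],None,fx=7,fy=7,interpolation=cv2.INTER_CUBIC))
```

```text
mark ang 1.62 ctr [ 0.5657 -0.0223] res px 1.56
mark ang 2.62 ctr [ 0.5659 -0.0225] res px 1.24
mark ang 62.33 ctr [ 0.5669 -0.0198] res px 3.65
```

View pics/w3c.png

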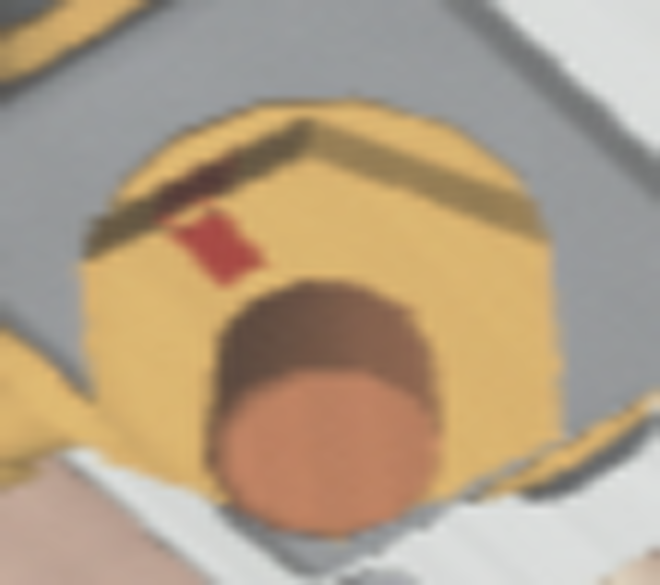

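View pics/w2c.png

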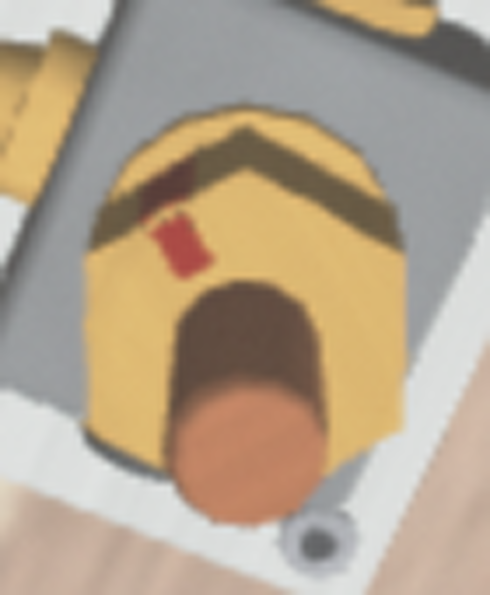

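Run:
```python
from h import *
z=np.load("w3.npz"); c={k:z[k] for k in("mtx","R","t")}
g=lambda p:(np.asarray(p)-[5.5,4])/[12,9]+[295,210]
hexmodel(c,[(0,g((83,262))),(5,g((310,151))),(4,g((550,242))),(3,g((562,432)))],0,(.5655,-.021))
z=np.load("w2.npz"); c={k:z[k] for k in("mtx","R","t")}
g=lambda p:(np.asarray(p)-3)/7+[285,215]
hexmodel(c,[(0,g((88,255))),(5,g((246,168))),(4,g((405,250))),(3,g((403,430))),(1,g((86,425)))],61,(.5655,-.021))
```

```text
mark ang 2.03 ctr [ 0.565  -0.0215] res px 0.33
mark ang 60.85 ctr [ 0.565  -0.0207] res px 0.64
```

Run:
```python
from h import *
st(); print(rel((.5625,-.2593,.20),np.radians(-93)))
```

```text
16.07 p [ 0.5659 -0.021   0.1696] yaw -121.41 q [-0.143  0.458  1.549  0.     1.132  1.976] F [-0.57 -1.32 -0.13] T [0.035 0.007 0.084] gap 0.0912
(array([205.1, -30.3, 121.3]), np.float64(-0.4958))
```

```bash
python3 -m crank '[45,-15,27,-0.15,90,-30,54,-0.3,140,-30,82,-0.45,185,-30,110,-0.496,205,-30,121,-0.496,205,-30,121,-0.496,205,-30,121,-0.496]' 0
python3 - <<'E'
from h import *
st()
c=robot.get_calibration("wrist"); im,d=robot.get_image("wrist"); np.savez("w4.npz",im=im,d=d,**c)
cv2.imwrite("pics/w4.png",im[...,::-1])
for r in robot.outline_of("wrist","wrench"):
    m=r["pixels"]; X=cloud(c,d)[m]; X=X[np.isfinite(X).all(1)&(X[:,2]>.006)&(X[:,2]<.02)]; u,s,v=np.linalg.svd(X[:,:2]-X[:,:2].mean(0),full_matrices=False); print(round(r["p"],2),r["rect"],m.sum(),X.mean(0),v[0],np.degrees(np.arctan2(v[0,1],v[0,0])))
for l in("wrench_jaw","wrench"): print(l,[(round(r["p"],2),r["pixel"],at_z(c,r["pixel"],.006)) for r in robot.spot_point("wrist",l)])
E
```

```text
t: 16.95
eef_pos: [0.5617, -0.2576, 0.1983]
ee_rot: [-1.184, 1.249, -1.246]
ft_force: [-0.5, 0.4, -0.2]
finger_gap: 0.0913
16.95 p [ 0.5617 -0.2576  0.1983] yaw -92.98 q [-0.527  0.499  1.382  0.     1.262  1.096] F [-0.46  0.43 -0.18] T [ 0.065  0.015 -0.01 ] gap 0.0913
0.69 [295.0, 106.2, 61.3, 179.9] 3319 [ 0.59740581 -0.26223727  0.01108673] [-0.9976379   0.06869219] 176.06112545661972
0.66 [391.4, 149.7, 180.3, 107.5] 3667 [ 0.56921458 -0.44269332  0.01093069] [ 0.37559617 -0.92678342] -67.93883523598879
wrench_jaw [(0.57, [548.4, 183.2], array([ 0.58989667, -0.50422013,  0.006     ]))]
wrench [(0.89, [323.4, 230.1], array([ 0.5507202 , -0.26050417,  0.006     ])), (0.68, [450.4, 222.8], array([ 0.55173636, -0.40158186,  0.006     ]))]
```

View pics/w4.png

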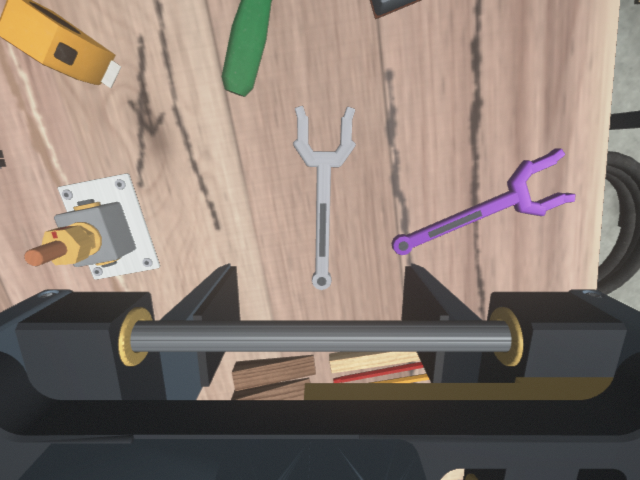

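Run:
```python
from h import *
z=np.load("w4.npz"); c={k:z[k] for k in("mtx","R","t")}
T=lambda p:at_z(c,p,.012)[:2]
a,b,r,e=T((299.5,107)),T((351.5,107)),T((321,281)),T((321,290))
tip=(a+b)/2; d=tip-e; L=np.linalg.norm(d); d/=L
print(a,b,r,e,"L",L,"dir",np.degrees(np.arctan2(d[1],d[0])))
# handle centreline: use mask edges at rows
im=z["im"]
o1=tip-.127*d; o2=e+.072*d; print("origin",o1,o2,"jaw",tip-.022*d)
for row in (185,255):
    print(row,im[row,300:345].mean(1).round(0))
```

```text
[ 0.67908439 -0.24301454] [ 0.67639754 -0.29464341] [ 0.49236709 -0.25481064] [ 0.4812027  -0.25423612] L 0.1970792722985389 dir -4.246387439300042
origin [ 0.55108959 -0.25942518] [ 0.55300505 -0.2595674 ] jaw [ 0.65580135 -0.26719997]
185 [167. 167. 164. 163. 164. 164. 166. 167. 168. 168. 168. 166. 166. 166.
 168. 163. 136. 144. 171. 192. 193. 192. 190. 190. 194. 193. 192. 194.
 198. 190. 162. 159. 156. 154. 161. 170. 172. 169. 167. 168. 166. 166.
 164. 163. 164.]
255 [176. 177. 175. 175. 177. 177. 173. 171. 171. 173. 176. 175. 173. 171.
 164. 147. 144. 166. 176. 131. 111. 108. 108. 107. 120. 156. 189. 189.
 178. 178. 172. 166. 166. 166. 164. 159. 159. 159. 160. 165. 169. 170.
 168. 168. 169.]
```

Run:
```python
from h import *
z=np.load("w4.npz"); c={k:z[k] for k in("mtx","R","t")}
T=lambda p:at_z(c,p,.012)[:2]
p,q=T((323.6,185)),T((322.3,255)); d=p-q; print(p,q,np.degrees(np.arctan2(d[1],d[0])))
st(); print(rel((.553,-.2596,.0035),np.radians(-94)))
```

```text
[ 0.60113104 -0.26316037] [ 0.52356972 -0.25787588] -3.897712492013619
17.15 p [ 0.5621 -0.2579  0.1989] yaw -92.92 q [-0.527  0.498  1.381  0.     1.262  1.095] F [ 0.46 -0.7  -0.18] T [ 0.011 -0.008 -0.009] gap 0.0912
(array([  2.2, 195.4,  -8.9]), np.float64(0.0188))
```

```bash
python3 -m crank '[2,60,-9,0.018,2,120,-9,0.018,2,165,-9,0.018,2,185,-9,0.018,2,195,-9,0.018,2,195,-9,0.018]' 0; python3 -m crank '[0,0,0,0,0,0,0,0,0,0,0,0,0,0,0,0,0,0,0,0,0,0,0,0,0,0,0,0,0,0,0,0]' 1 50; python3 -m crank '[0,0,0,0,0,0,0,0]' 1 50;  python3 -c "from h import *; st()"
```

```text
t: 17.9
eef_pos: [0.5529, -0.2602, 0.004]
ee_rot: [-1.175, 1.261, -1.26]
ft_force: [-0.2, 0.4, 0.3]
finger_gap: 0.0912
t: 18.9
eef_pos: [0.5528, -0.2604, 0.0039]
ee_rot: [-1.175, 1.261, -1.261]
ft_force: [0.7, -0.4, 1.0]
finger_gap: 0.0141
t: 19.15
eef_pos: [0.5528, -0.2604, 0.0039]
ee_rot: [-1.175, 1.261, -1.261]
ft_force: [-0.4, 0.8, -1.2]
finger_gap: 0.014
19.15 p [ 0.5528 -0.2604  0.0039] yaw -94.03 q [-0.538  0.733  1.565  0.     0.844  1.103] F [-0.41  0.8  -1.15] T [ 0.173  0.022 -0.056] gap 0.014
```

```bash
python3 -m crank '[0,-20,0,0,0,-60,0,0,0,-110,0,0,0,-110,0,0,0,-110,0,0]' 1 50;  python3 - <<'E'
from h import *
st()
c=robot.get_calibration("wrist"); im,d=robot.get_image("wrist"); np.savez("w5.npz",im=im,d=d,**c); cv2.imwrite("pics/w5.png",im[...,::-1])
feel()
E
```

```text
t: 19.77
eef_pos: [0.5524, -0.2603, 0.1133]
ee_rot: [-1.175, 1.261, -1.26]
ft_force: [0.4, 0.1, -2.9]
finger_gap: 0.0145
19.77 p [ 0.5524 -0.2603  0.1133] yaw -94.02 q [-0.538  0.583  1.492 -0.     1.067  1.103] F [ 0.41  0.06 -2.85] T [0.022 0.069 0.023] gap 0.0145
t 19.98 F [ 0.03  0.05 -2.33] T [0.0396 0.1229 0.0052] sdTz 0.018 gap 0.01448 yaw -94.02 q6 1.103 tau6 -0.001
```

View pics/w5.png

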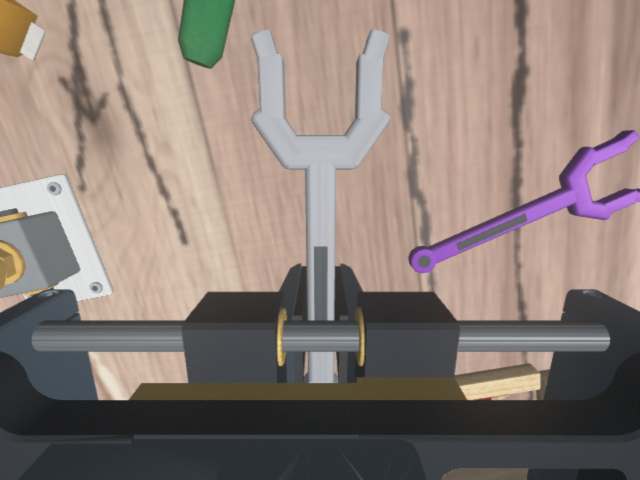

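Run:
```python
from h import *
z=np.load("w5.npz"); c={k:z[k] for k in("mtx","R","t")}; d=z["d"]
s=robot.observe(); R=Ro.from_rotvec(s["ee_rot"]).as_matrix()
X=cloud(c,d)
for p in [(270,90),(371,90),(320,150),(320,200),(263,50),(376,50)]:
    print(p,(R.T@(X[p[1],p[0]]-s["eef_pos"])*1000).round(1))
for p in [(257,33),(382,33),(283,95),(358,95),(283,70),(358,70),(298,135),(342,135),(320,136),(320,168)]:
    w=at_z(c,p,s["eef_pos"][2]+.008); print(p,(R.T@(w-s["eef_pos"])*1000).round(1))
```

```text
(270, 90) [-22.4  -7.3 102.4]
(371, 90) [ 22.9  -8.3 102.2]
(320, 150) [ 0.1 -8.9 76.4]
(320, 200) [ 0.1 -8.6 52.9]
(263, 50) [-24.8  -7.9 118.3]
(376, 50) [ 24.4  -8.5 118.2]
(257, 33) [-27.   -8.2 124.7]
(382, 33) [ 26.7  -8.3 124.7]
(283, 95) [-16.6  -8.2 100.2]
(358, 95) [ 17.2  -8.2 100.2]
(283, 70) [-16.3  -8.2 110.3]
(358, 70) [ 16.8  -8.2 110.4]
(298, 135) [-10.1  -8.2  83.1]
(342, 135) [10.3 -8.2 83.1]
(320, 136) [ 0.1 -8.2 82.6]
(320, 168) [ 0.1 -8.1 68.1]
```

```bash
python3 -m crank '[0,0,0,-0.17,0,0,0,-0.34,0,0,0,-0.51,0,0,0,-0.68,0,0,0,-0.85,0,0,0,-1.02,0,0,0,-1.19,0,0,0,-1.36,0,0,0,-1.52,0,0,0,-1.676]' 1 50; python3 -m crank '[0,0,0,0,0,0,0,0]' 1
python3 - <<'E'
from h import *
st(); th=np.radians(92); u=np.array([np.cos(th),np.sin(th)]); p=np.array([.5653,-.0211])-.1655*u
print(rel((p[0],p[1],.068),th-np.pi/2))
E
```

```text
t: 21.22
eef_pos: [0.5525, -0.2603, 0.113]
ee_rot: [-1.57, -0.031, 0.032]
ft_force: [-0.6, -0.3, -1.8]
finger_gap: 0.0147
t: 21.48
eef_pos: [0.5527, -0.2604, 0.1135]
ee_rot: [-1.57, -0.024, 0.025]
ft_force: [0.3, -1.4, -3.5]
finger_gap: 0.0143
21.48 p [ 0.5527 -0.2604  0.1135] yaw 1.79 q [-0.538  0.583  1.491  0.     1.068 -0.569] F [ 0.31 -1.39 -3.48] T [-0.083 -0.12   0.01 ] gap 0.0143
(array([20.7, 45.5, 73.3]), np.float64(-0.0036))
```

```bash
python3 -m crank '[10,15,36,-0.003,20.5,45,55,-0.003,20.5,45,73,-0.003,20.5,45,73,-0.003,20.5,45,73,-0.003]' 1
python3 - <<'E'
from h import *
st()
c=robot.get_calibration("wrist"); im,d=robot.get_image("wrist"); np.savez("w6.npz",im=im,d=d,**c); cv2.imwrite("pics/w6.png",im[...,::-1])
E
```

```text
t: 22.1
eef_pos: [0.5712, -0.1875, 0.07]
ee_rot: [-1.571, -0.03, 0.028]
ft_force: [-0.1, 0.1, -1.8]
finger_gap: 0.0144
22.1 p [ 0.5712 -0.1875  0.07  ] yaw 2.13 q [-0.416  0.628  1.554 -0.     0.958 -0.454] F [-0.11  0.08 -1.84] T [-0.101 -0.122  0.004] gap 0.0144
```

View pics/w6.png

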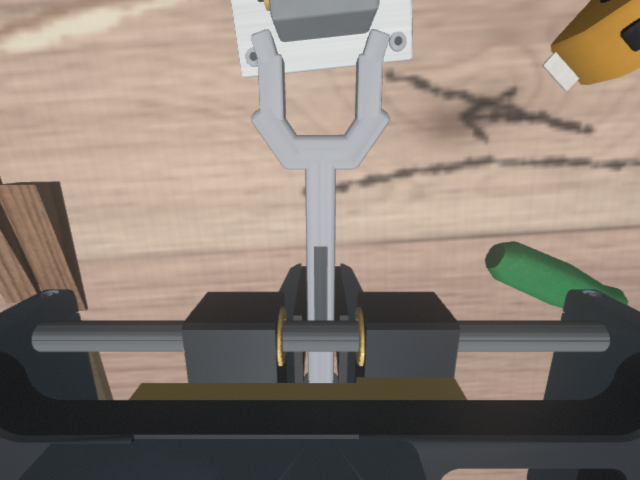

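```bash
python3 -m crank '[0,0,10,0,0,0,19,0,0,0,19,0,0,0,19,0]' 1
python3 - <<'E'
from h import *
st(); feel()
c=robot.get_calibration("wrist"); im,d=robot.get_image("wrist"); np.savez("w7.npz",im=im,d=d,**c); cv2.imwrite("pics/w7.png",cv2.resize(im[0:180,200:440,::-1],None,fx=3.3,fy=3.3))
th=np.radians(92); u=np.array([np.cos(th),np.sin(th)]); p=np.array([.5653,-.0211])-.1035*u
print(rel((p[0],p[1],.068),th-np.pi/2))
E
```

```text
t: 22.65
eef_pos: [0.5701, -0.1678, 0.069]
ee_rot: [-1.571, -0.03, 0.03]
ft_force: [0.4, -0.5, -1.4]
finger_gap: 0.0145
22.65 p [ 0.5701 -0.1678  0.069 ] yaw 2.2 q [-0.387  0.622  1.571 -0.     0.948 -0.425] F [ 0.4  -0.51 -1.4 ] T [-0.115 -0.128 -0.001] gap 0.0145
t 22.8 F [ 0.05 -0.61 -2.46] T [-0.129  -0.0902  0.0004] sdTz 0.028 gap 0.01449 yaw 2.17 q6 -0.4249 tau6 -0.002
(array([ 0.5,  0.9, 43.5]), np.float64(0.0029))
```

View pics/w7.png

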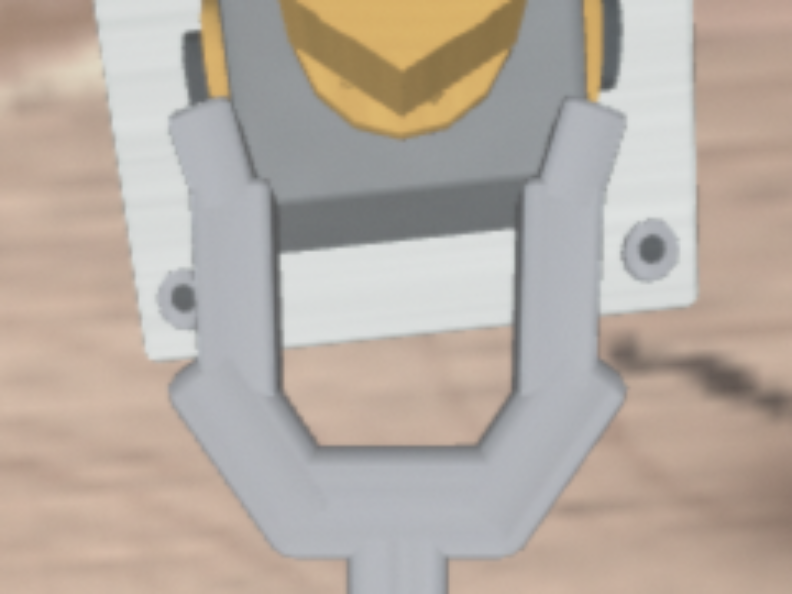

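```bash
python3 -m crank '[0.8,0,6,0,0.8,0,13,0,0.8,0,20,0,0.8,0,20,0]' 1
python3 - <<'E'
from h import *
feel()
c=robot.get_calibration("wrist"); im,d=robot.get_image("wrist"); np.savez("w8.npz",im=im,d=d,**c); cv2.imwrite("pics/w8.png",cv2.resize(im[0:180,200:440,::-1],None,fx=3.3,fy=3.3))
E
```

```text
t: 23.35
eef_pos: [0.57, -0.1471, 0.0689]
ee_rot: [-1.57, -0.03, 0.031]
ft_force: [0.1, -0.4, -2.1]
finger_gap: 0.0148
t 23.5 F [ 0.29 -0.27 -2.55] T [-0.0988 -0.1074 -0.0164] sdTz 0.007 gap 0.01462 yaw 2.2 q6 -0.3932 tau6 0.011
```

View pics/w8.png

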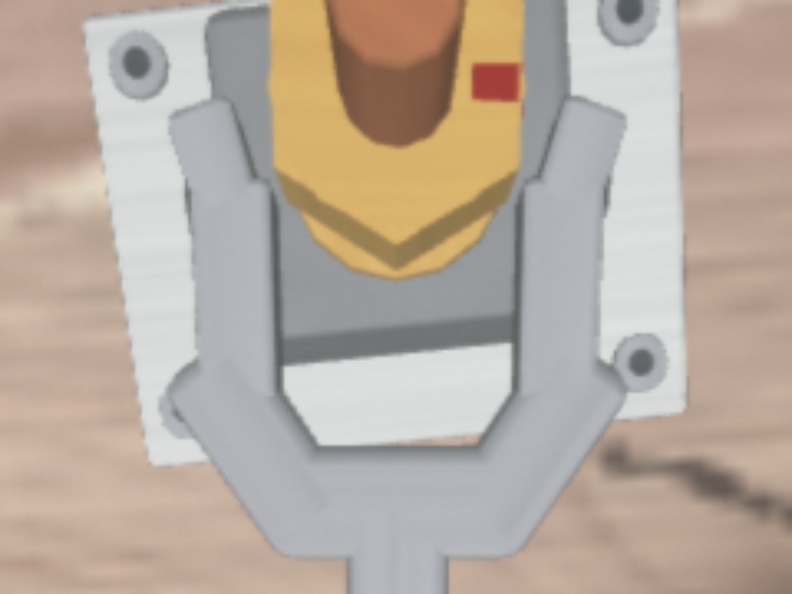

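```bash
python3 -m crank '[0,0,6,0,0,0,12,0,0,0,12,0]' 1; python3 -c "from h import *;feel()"; python3 -m crank '[0,0,6,0,0,0,10,0,0,0,10,0]' 1
python3 - <<'E'
from h import *
feel(4); st()
c=robot.get_calibration("wrist"); im,d=robot.get_image("wrist"); np.savez("w9.npz",im=im,d=d,**c); cv2.imwrite("pics/w9.png",cv2.resize(im[0:180,200:440,::-1],None,fx=3.3,fy=3.3))
E
```

```text
t: 23.92
eef_pos: [0.5696, -0.1352, 0.0689]
ee_rot: [-1.57, -0.03, 0.03]
ft_force: [-0.4, -0.2, -1.5]
finger_gap: 0.0146
t 24.07 F [-0.36  0.17 -2.5 ] T [-0.1369 -0.0903 -0.0333] sdTz 0.005 gap 0.0144 yaw 2.19 q6 -0.3741 tau6 0.01
t: 24.45
eef_pos: [0.5692, -0.1255, 0.0689]
ee_rot: [-1.571, -0.03, 0.03]
ft_force: [-0.2, -0.7, -2.5]
finger_gap: 0.0144
t 24.65 F [-0.34 -0.03 -2.46] T [-0.0999 -0.1026 -0.0048] sdTz 0.026 gap 0.01442 yaw 2.19 q6 -0.3581 tau6 0.0
24.65 p [ 0.5693 -0.1259  0.0689] yaw 2.18 q [-0.32   0.61   1.6   -0.     0.931 -0.358] F [-0.59 -0.12 -2.92] T [-0.1   -0.089 -0.034] gap 0.0145
```

View pics/w9.png

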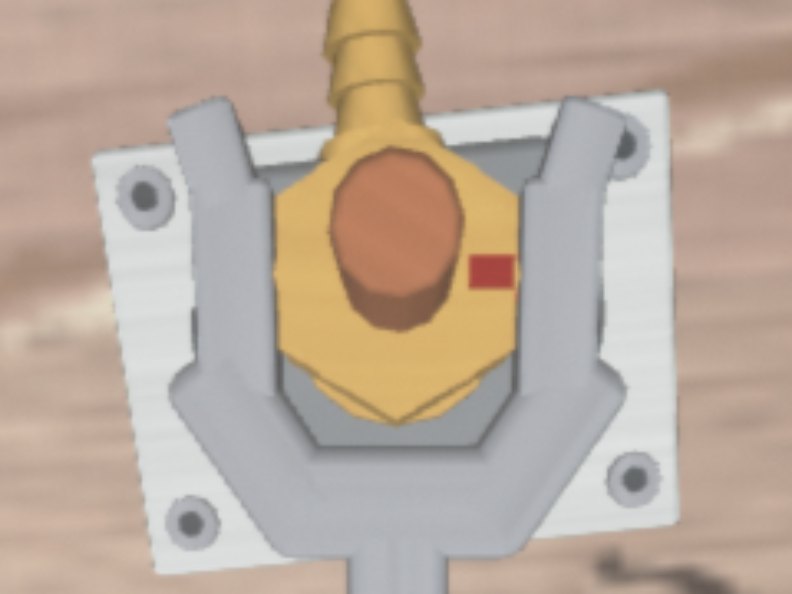

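```bash
python3 -m crank '[0,0,1,0,-3.6,0,1.1,0.035,-7.3,0,1.25,0.07,-10.9,0,1.6,0.105,-14.5,0,2.0,0.14,-18.1,0,2.6,0.175,-18.1,0,2.6,0.175]' 1
python3 - <<'E'
from h import *
feel(4); st(); p=robot.observe()["eef_pos"][:2]-[.5653,-.0211]; print("r",np.linalg.norm(p),np.degrees(np.arctan2(*p[::-1])), "perp err mm")
c=robot.get_calibration("wrist"); im,d=robot.get_image("wrist"); np.savez("w10.npz",im=im,d=d,**c); cv2.imwrite("pics/w10.png",cv2.resize(im[0:180,200:440,::-1],None,fx=3.3,fy=3.3))
E
```

```text
t: 25.58
eef_pos: [0.551, -0.1239, 0.069]
ee_rot: [-1.568, 0.108, -0.108]
ft_force: [1.4, 0.9, -3.5]
finger_gap: 0.0143
t 25.77 F [ 1.38  0.43 -2.14] T [ 0.0124 -0.3279  0.0751] sdTz 0.039 gap 0.01444 yaw -7.83 q6 -0.1902 tau6 0.071
25.77 p [ 0.5511 -0.1239  0.0689] yaw -7.83 q [-0.327  0.591  1.647  0.     0.904 -0.19 ] F [ 0.93  0.67 -2.4 ] T [ 0.039 -0.311  0.016] gap 0.0146
r 0.10380819940532303 -97.83959888851273 perp err mm
```

View pics/w10.png

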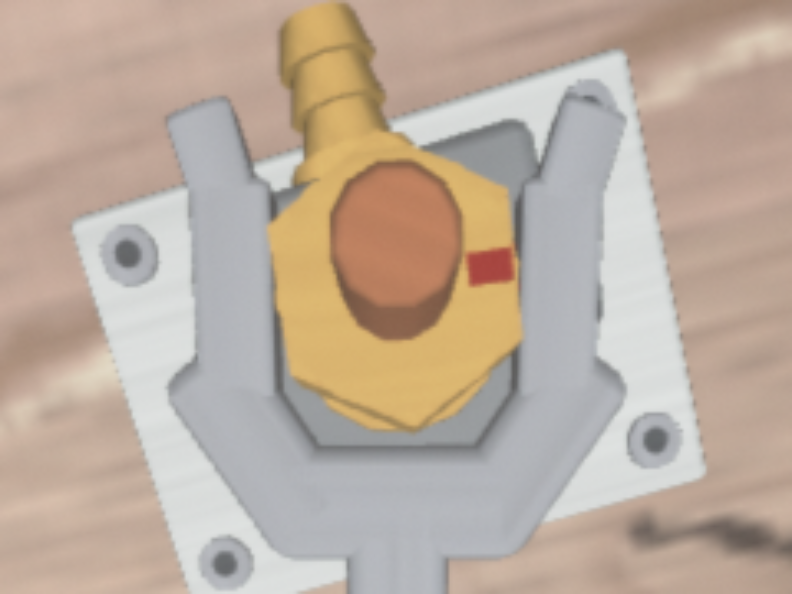

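```bash
python3 -m crank '[-4.5,0,0.1,0.044,-9.1,0,0.4,0.087,-13.6,0,0.9,0.131,-18.1,0,1.6,0.175,-22.5,0,2.5,0.218,-26.9,0,3.5,0.262,-31.3,0,4.8,0.305,-35.6,0,6.3,0.349,-39.8,0,7.9,0.393,-44,0,9.7,0.436]' 1
python3 - <<'E'
from h import *
feel(4); st(); p=robot.observe()["eef_pos"][:2]-[.5653,-.0211]; print("r",np.linalg.norm(p),np.degrees(np.arctan2(*p[::-1])), "perp err mm")
c=robot.get_calibration("wrist"); im,d=robot.get_image("wrist"); np.savez("w11.npz",im=im,d=d,**c); cv2.imwrite("pics/w11.png",cv2.resize(im[0:180,200:440,::-1],None,fx=3.3,fy=3.3))
E
```

```text
t: 27.08
eef_pos: [0.5089, -0.1084, 0.0689]
ee_rot: [-1.524, 0.45, -0.45]
ft_force: [2.1, -0.4, -2.2]
finger_gap: 0.0146
t 27.27 F [ 2.06 -0.35 -2.74] T [-0.2062 -0.2939  0.053 ] sdTz 0.007 gap 0.01446 yaw -32.86 q6 0.2473 tau6 0.274
27.27 p [ 0.509  -0.1084  0.069 ] yaw -32.76 q [-0.325  0.547  1.757 -0.     0.838  0.247] F [ 2.05 -0.08 -3.22] T [-0.183 -0.179  0.062] gap 0.0146
r 0.10392704754357004 -122.81209820830831 perp err mm
```

View pics/w11.png

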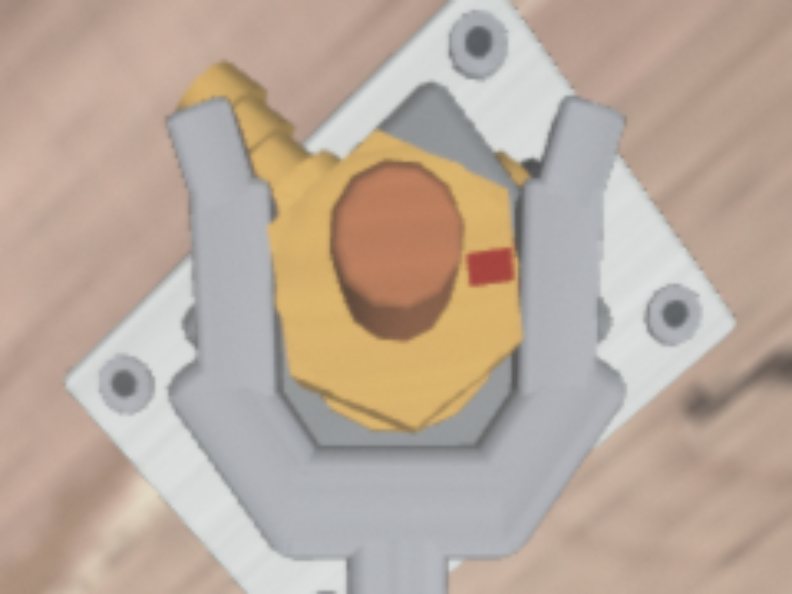

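Run:
```python
from h import *
g=lambda p:(np.asarray(p)-1.15)/3.3+[200,0]
for f,y,C in (("w11",-32.8,[(507,187),(378,131),(270,228),(291,377),(415,428),(522,337)]),("w10",-7.8,[(507,187),None,(270,225),(291,377),(415,428),(522,337)]),("w9",2.2,[(519,185),None,(275,195),(279,348),(398,420),(517,350)])):
    z=np.load(f+".npz"); c={k:z[k] for k in("mtx","R","t")}
    hexmodel(c,[(k,g(p)) for k,p in enumerate(C) if p],y+6,(.5653,-.0211))
```

```text
mark ang -24.38 ctr [ 0.5646 -0.0212] res px 1.06
mark ang 0.43 ctr [ 0.5647 -0.021 ] res px 1.15
mark ang 2.88 ctr [ 0.5647 -0.0207] res px 2.08
```

```bash
python3 -m crank '[-5.4,0,0.1,0.052,-10.9,0,0.6,0.105,-16.3,0,1.3,0.157,-21.6,0,2.3,0.209,-26.9,0,3.5,0.262,-32.1,0,5.1,0.314,-37.3,0,6.9,0.367,-42.3,0,9.0,0.419,-47.2,0,11.3,0.471,-50.4,0,13,0.506]' 1
python3 - <<'E'
from h import *
feel(4); st(); p=robot.observe()["eef_pos"][:2]-[.5653,-.0211]; print("r",np.linalg.norm(p),np.degrees(np.arctan2(*p[::-1])), "perp err mm")
c=robot.get_calibration("wrist"); im,d=robot.get_image("wrist"); np.savez("w12.npz",im=im,d=d,**c); cv2.imwrite("pics/w12.png",cv2.resize(im[0:180,200:440,::-1],None,fx=3.3,fy=3.3))
E
```

```text
t: 28.58
eef_pos: [0.4735, -0.0701, 0.0689]
ee_rot: [-1.403, 0.84, -0.84]
ft_force: [0.3, -2.5, -2.4]
finger_gap: 0.0148
t 28.77 F [ 0.47 -2.15 -1.62] T [-0.471  -0.0494  0.0147] sdTz 0.032 gap 0.01447 yaw -61.81 q6 0.8058 tau6 0.214
28.77 p [ 0.4736 -0.0702  0.0689] yaw -61.75 q [-0.272  0.507  1.858 -0.     0.777  0.806] F [ 0.69 -1.61 -1.06] T [-0.407 -0.006  0.043] gap 0.0144
r 0.10405118426174223 -151.82161551497884 perp err mm
```

View pics/w12.png

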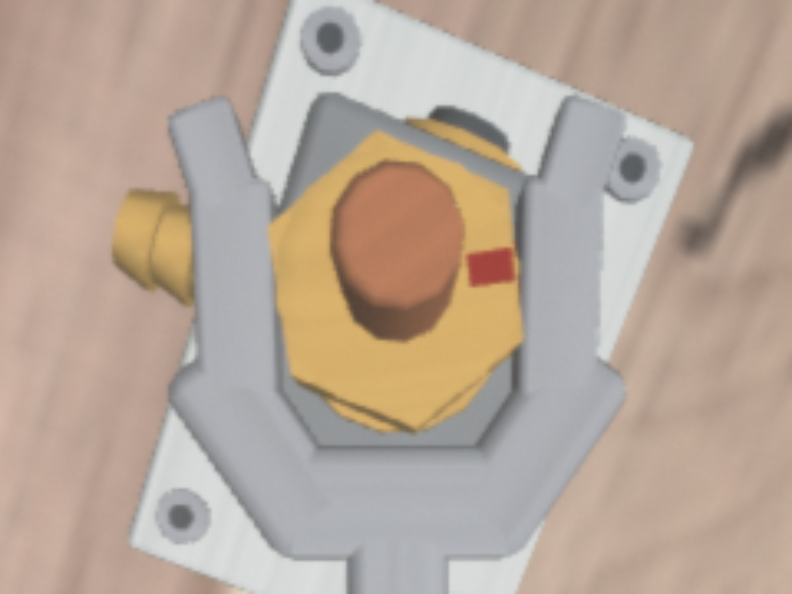

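```bash
python3 -m crank '[5,0,0.1,-0.048,10,0,0.5,-0.096,10,0,0.5,-0.096]' 1
python3 - <<'E'
from h import *
feel(4); st()
E
```

```text
t: 29.2
eef_pos: [0.4787, -0.0788, 0.0688]
ee_rot: [-1.431, 0.767, -0.766]
ft_force: [0.7, 1.6, -1.6]
finger_gap: 0.0147
t 29.4 F [ 0.54 -0.12 -1.95] T [-0.0946 -0.0487 -0.0264] sdTz 0.029 gap 0.01449 yaw -56.37 q6 0.6977 tau6 -0.034
29.4 p [ 0.4785 -0.0785  0.0689] yaw -56.36 q [-0.286  0.513  1.843  0.     0.786  0.698] F [ 0.38  0.36 -1.93] T [-0.184 -0.024 -0.04 ] gap 0.0149
```

```bash
python3 -m crank '[0,0,-6,0,0,0,-14,0,0,0,-24,0,0,0,-35,0,0,0,-35,0]' 1
python3 - <<'E'
from h import *
feel(3); st()
c=robot.get_calibration("wrist"); im,d=robot.get_image("wrist"); np.savez("w13.npz",im=im,d=d,**c); cv2.imwrite("pics/w13.png",cv2.resize(im[0:180,200:440,::-1],None,fx=3.3,fy=3.3))
E
```

```text
t: 30.02
eef_pos: [0.4486, -0.0984, 0.0689]
ee_rot: [-1.431, 0.768, -0.767]
ft_force: [0.1, 0.2, -2.1]
finger_gap: 0.0145
t 30.18 F [-0.33  0.23 -1.85] T [-0.0582  0.0721 -0.0228] sdTz 0.031 gap 0.0146 yaw -56.35 q6 0.6385 tau6 -0.02
30.18 p [ 0.4497 -0.0981  0.069 ] yaw -56.33 q [-0.345  0.49   1.902  0.     0.75   0.639] F [ 0.05  0.8  -1.97] T [-0.062  0.091 -0.009] gap 0.0148
```

View pics/w13.png

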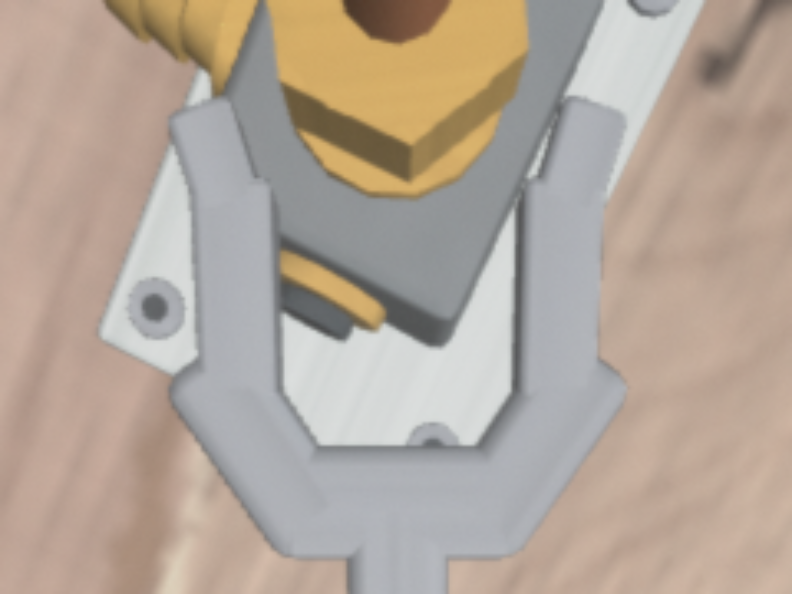

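Run:
```python
from h import *
g=lambda p:(np.asarray(p)-1.15)/3.3+[200,0]
z=np.load("w13.npz"); c={k:z[k] for k in("mtx","R","t")}
hexmodel(c,[(3,g((283,80))),(4,g((411,145))),(5,g((528,47)))],-54,(.5653,-.0211),fixc=True)
hexmodel(c,[(3,g((283,80))),(4,g((411,145))),(5,g((528,47)))],-54,(.5653,-.0211))
z=np.load("w8.npz"); c={k:z[k] for k in("mtx","R","t")}
hexmodel(c,[(3,g((273,168))),(4,g((398,247))),(5,g((520,170)))],2,(.5653,-.0211))
```

```text
mark ang -50.69 ctr [ 0.5653 -0.0211] res px 2.5
mark ang -49.8 ctr [ 0.5645 -0.0211] res px 1.09
mark ang 1.88 ctr [ 0.5648 -0.0214] res px 0.37
```

```bash
python3 -m crank '[0,-40,0,0,0,-75,0,0,0,-75,18,0,0,-75,35,0,0,-75,35,0,0,-75,35,0]' 1
python3 - <<'E'
from h import *
st()
c=robot.get_calibration("wrist"); im,d=robot.get_image("wrist"); np.savez("w14.npz",im=im,d=d,**c); cv2.imwrite("pics/w14.png",cv2.resize(im[40:180,260:380,::-1],None,fx=5,fy=4.2,interpolation=cv2.INTER_CUBIC))
E
```

```text
t: 30.98
eef_pos: [0.4781, -0.0783, 0.1429]
ee_rot: [-1.432, 0.767, -0.764]
ft_force: [-0.1, 0.1, -2.5]
finger_gap: 0.0144
30.98 p [ 0.4781 -0.0783  0.1429] yaw -56.28 q [-0.286  0.393  1.77  -0.     0.981  0.697] F [-0.09  0.13 -2.46] T [-0.065  0.057  0.005] gap 0.0144
```

View pics/w14.png

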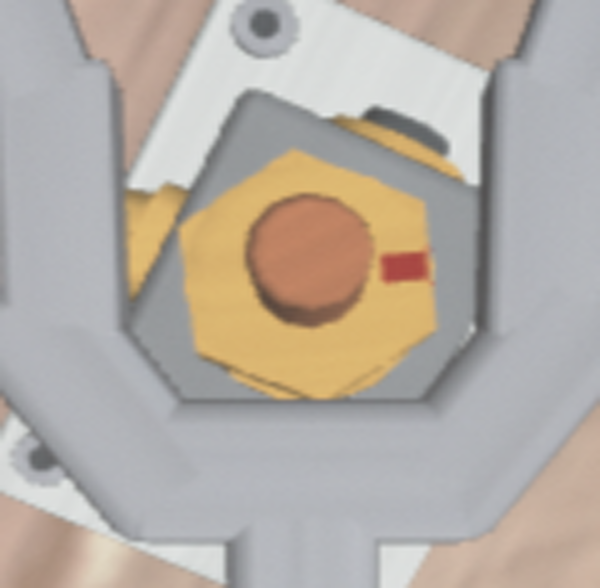

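Run:
```python
from h import *
g=lambda p:(np.asarray(p)-[2,1.6])/[5,4.2]+[260,40]
z=np.load("w14.npz"); c={k:z[k] for k in("mtx","R","t")}
P=[(425,203),(296,151),(182,228),(198,352),(318,400),(436,327)]
hexmodel(c,[(k,g(p)) for k,p in enumerate(P)],-54,(.5653,-.0211))
hexfit(c,[g(p) for p in P],g((405,267)))
```

```text
mark ang -50.44 ctr [ 0.5645 -0.0212] res px 1.03
ctr [ 0.5645 -0.0212] corner ang [ -20.5   39.1  100.1  160.1 -142.5  -79.3] r [0.0184 0.018  0.0179 0.0182 0.018  0.0181] corner mod60 -20.5
mark ang -48.9 0.0126
```

Run:
```python
from h import *
print(rel((.5528,-.2604,.06),np.radians(-94)))
```

```text
(array([193. ,  82.9, -38.6]), np.float64(0.6579))
```

```bash
python3 -m crank '[40,0,-30,0,90,0,-38,0.1,140,0,-38,0.25,170,0,-38,0.4,193,0,-38,0.55,193,30,-38,0.658,193,83,-38,0.658,193,83,-38,0.658]' 1
python3 - <<'E'
from h import *
st(); feel(); print(rel((.5528,-.2604,.004)))
E
```

```text
t: 32.02
eef_pos: [0.5512, -0.2591, 0.0577]
ee_rot: [-1.177, 1.268, -1.255]
ft_force: [-0.1, 0.3, -2.2]
finger_gap: 0.0144
32.02 p [ 0.5512 -0.2591  0.0577] yaw -94.04 q [-0.537  0.656  1.533 -0.     0.959  1.104] F [-0.11  0.29 -2.16] T [-0.005  0.133  0.021] gap 0.0144
t 32.17 F [-0.1  -0.18 -1.51] T [0.0266 0.0602 0.0247] sdTz 0.035 gap 0.01447 yaw -94.02 q6 1.1041 tau6 -0.007
(array([-0.3, 58.5, -2. ]), 0)
```

```bash
python3 -m crank '[0,25,0,0,0,48,0,0,0,48,0,0,0,48,0,0]' 1
python3 - <<'E'
from h import *
st(); feel(); st()
E
```

```text
t: 32.67
eef_pos: [0.555, -0.2609, 0.0148]
ee_rot: [-1.175, 1.259, -1.263]
ft_force: [0.6, -0.6, -2.3]
finger_gap: 0.0144
32.67 p [ 0.555  -0.2609  0.0148] yaw -94.02 q [-0.537  0.718  1.556 -0.     0.865  1.104] F [ 0.64 -0.63 -2.26] T [ 0.037  0.049 -0.023] gap 0.0144
t 32.83 F [ 0.08 -0.3  -2.24] T [ 0.0256  0.1082 -0.0043] sdTz 0.043 gap 0.01436 yaw -94.02 q6 1.1042 tau6 -0.002
32.83 p [ 0.5548 -0.2607  0.0143] yaw -94.02 q [-0.537  0.719  1.557  0.     0.864  1.104] F [-0.22 -0.08 -1.87] T [0.026 0.124 0.008] gap 0.0142
```

```bash
python3 -m crank '[0,5,0,0,0,9.5,0,0,0,9.5,0,0]' 1
python3 - <<'E'
from h import *
feel(); st()
E
```

```text
t: 33.2
eef_pos: [0.5542, -0.2603, 0.0036]
ee_rot: [-1.175, 1.26, -1.261]
ft_force: [-1.9, 0.9, 7.9]
finger_gap: 0.0145
t 33.35 F [-1.69  1.21  7.94] T [0.2153 0.3478 0.0696] sdTz 0.013 gap 0.01448 yaw -94.02 q6 1.1042 tau6 0.079
33.35 p [ 0.5542 -0.2604  0.0037] yaw -94.02 q [-0.537  0.734  1.562  0.     0.845  1.104] F [-1.71  1.13  8.04] T [0.2   0.327 0.088] gap 0.0144
```

On the bench (8 N press). Release and rise.

```bash
python3 -m crank '[0,0,0,0,0,0,0,0,0,0,0,0,0,0,0,0,0,0,0,0]' 0; python3 -m crank '[0,-30,0,0,0,-80,0,0,0,-140,0,0,0,-195,0,0,0,-195,0,0,0,-195,0,0]' 0
python3 - <<'E'
from h import *
st()
c=robot.get_calibration("wrist"); im,d=robot.get_image("wrist"); np.savez("w15.npz",im=im,d=d,**c); cv2.imwrite("pics/w15.png",im[...,::-1])
im,_=robot.get_image("top"); cv2.imwrite("pics/top15.png",im[...,::-1])
for r in robot.outline_of("wrist","wrench"):
    X=cloud(c,d)[r["pixels"]]; print(round(r["p"],2),r["rect"],np.nanmean(X,0).round(4),np.nanpercentile(X[:,2],[5,50,95]).round(4))
a=np.load("w4.npz")
print(rel((.5653,-.0211,.171),np.radians(-112)))
E
```

```text
t: 33.98
eef_pos: [0.5541, -0.2603, 0.0034]
ee_rot: [-1.175, 1.261, -1.261]
ft_force: [-0.0, -0.1, -0.0]
finger_gap: 0.0614
t: 34.72
eef_pos: [0.5538, -0.2601, 0.1981]
ee_rot: [-1.175, 1.261, -1.26]
ft_force: [0.0, 0.0, 0.2]
finger_gap: 0.0915
34.73 p [ 0.5538 -0.2601  0.1981] yaw -94.02 q [-0.537  0.49   1.399  0.     1.253  1.104] F [0.01 0.   0.24] T [0.065 0.024 0.005] gap 0.0915
0.64 [292.1, 98.1, 62.8, 183.9] [ 0.5993 -0.2642  0.0109] [0.0091 0.0111 0.0124]
0.58 [389.8, 137.7, 186.3, 109.2] [ 0.5699 -0.4433  0.0102] [0.0038 0.011  0.0125]
(array([-239. ,   26.3,   -4.8]), np.float64(0.3138))
```

View pics/w15.png

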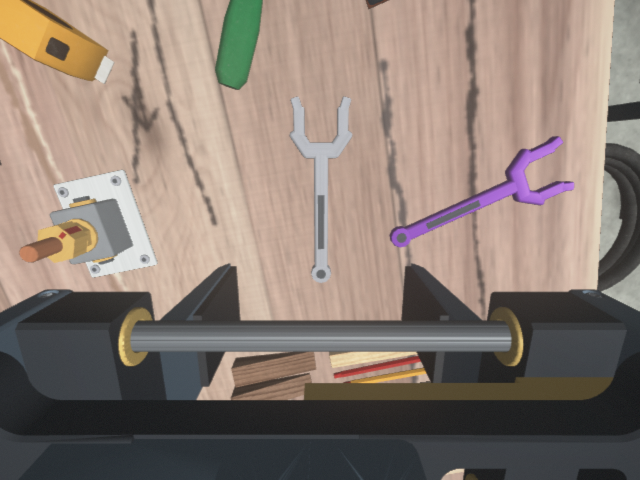

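View pics/top15.png

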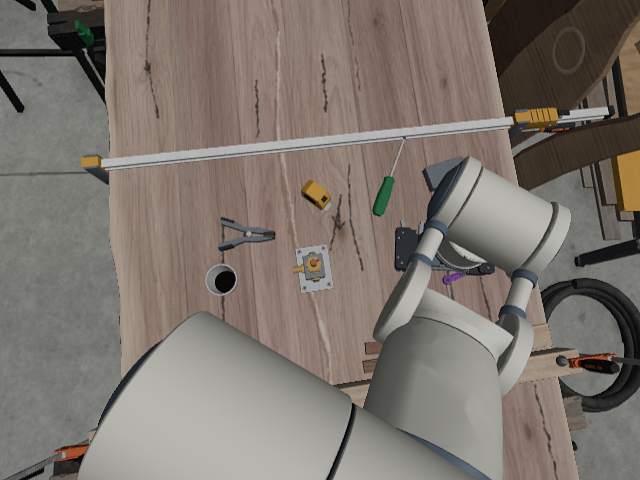

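```bash
python3 -m crank '[-60,10,-1,0.1,-120,26,-2,0.2,-180,26,-4,0.3,-225,26,-5,0.4,-239,26,-5,0.478,-239,26,-5,0.478,-239,26,-5,0.478]' 0
python3 - <<'E'
from h import *
st()
c=robot.get_calibration("wrist"); im,d=robot.get_image("wrist"); np.savez("w16.npz",im=im,d=d,**c)
cv2.imwrite("pics/w16.png",cv2.resize(im[210:275,290:350,::-1],None,fx=12,fy=9,interpolation=cv2.INTER_CUBIC))
E
```

```text
t: 35.75
eef_pos: [0.5657, -0.0223, 0.1719]
ee_rot: [-0.9, 1.6, -1.599]
ft_force: [-0.2, -0.9, 0.2]
finger_gap: 0.0912
35.75 p [ 0.5657 -0.0223  0.1719] yaw -121.33 q [-0.145  0.457  1.545 -0.     1.141  1.973] F [-0.16 -0.85  0.18] T [ 0.063  0.029 -0.03 ] gap 0.0912
```

View pics/w16.png

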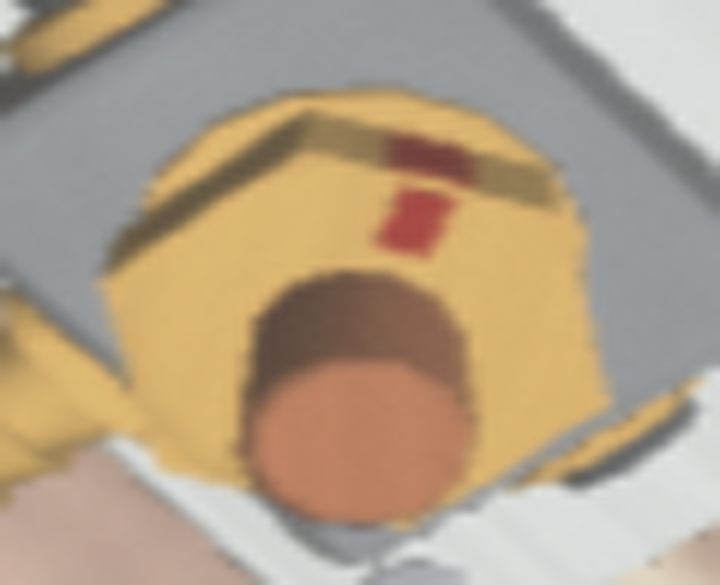

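Run:
```python
from h import *
z=np.load("w16.npz"); c={k:z[k] for k in("mtx","R","t")}
g=lambda p:(np.asarray(p)-[5.5,4])/[12,9]+[290,210]
O=[(1,g((102,283))),(0,g((302,147))),(5,g((565,208))),(4,g((610,402)))]
q=hexmodel(c,O,-52,(.565,-.0213)); hexmodel(c,[O[0],O[1],O[3]],-52,(.565,-.0213))
for k in (0,1,4,5):
    a=q.x[0]+np.radians(30+60*k); print(k,(proj(c,(q.x[1]+.01848*np.cos(a),q.x[2]+.01848*np.sin(a),.079))-[290,210])*[12,9]+[5.5,4])
m=at_z(c,g((418,222)),.079)[:2]-[.565,-.0213]; print("markdot",np.degrees(np.arctan2(m[1],m[0])))
z=np.load("w3.npz"); c={k:z[k] for k in("mtx","R","t")}; g=lambda p:(np.asarray(p)-[5.5,4])/[12,9]+[295,210]
m=at_z(c,g((215,245)),.079)[:2]-[.565,-.0213]; print("markdot before",np.degrees(np.arctan2(m[1],m[0])))
```

```text
mark ang -49.43 ctr [ 0.5647 -0.0213] res px 0.33
mark ang -49.53 ctr [ 0.5647 -0.0212] res px 0.22
0 [302.0315694  147.95010557]
1 [100.82810948 280.69393982]
4 [613.95240522 401.129554  ]
5 [562.10294754 210.04996679]
markdot -52.09111103995121
markdot before 5.044773241039034
```

```bash
python3 -c "
from h import *
print(robot.job_done()); st()"
```

```text
the job is handed in; nothing more can be done
None
the job is handed in; nothing more can be done
```

The nut is finger-tight and turned one flat further, to my estimate 52–55° (the limit is 45–75°). The wrench is back on the bench, and I handed the job in at about 36 s. The hand-in gave no verdict.

- **Finger-tight:** I gripped the nut at 8 N and turned it about 59° clockwise. The moment jumped from about 0.02 to 0.24 N m and stayed there, below the 0.32 N m at which the olive yields. Then I let go.
- **Wrench:** I held the steel wrench at its handle, slid it square onto the nut and swung it 64°, of which roughly 5–12° was play in the jaws. Side forces stayed around 2–3 N. I then backed it out of the jaws and laid it down where it had been.
- **Last checks:**
  - **Wrench:** it lies flat, with its jaw centre about 0.26 m from the nut's axis and well clear of the manifold.
  - **Other things:** the spring clamp, tape measure and cup look unmoved in the top picture.
- **What disagreed:**
  - **Nut angle:** fitting the nut's corners in the wrist pictures before and after gave 51.5° of wrench turn. The red mark alone gave 57°. The fingers may have added 0–3° before that.
  - **Decision:** both readings are inside the limits but short of a full 60°. I left it there rather than put the wrench back on.

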